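# Sort the finished watches into their trays

### The arm

A 6-joint arm with a two-finger parallel gripper is mounted at the origin on the work surface. World frame = base frame: x ahead of the robot, y to its left, z up, the work surface at z = 0. Lengths are in mm, angles in rad, forces in N, time in s.
With the tool pointing down it reaches from about 350 to 1000 mm from the base axis. Payload 7.1 kg.
Tool frame: the origin (TCP) lies between the finger pads; the fingertips stand 25 mm ahead of it and the grasp point (between the pads) lies 6 mm ahead of it; z points along the fingers, y is the line along which they close (so a half turn about z gives the same grasp; the last joint's range is limited). The gripper opens to 85 mm and grips with 20 to 120 N. Pads are 22 mm wide; open, the fingers measure 114 mm over their backs; the gripper's body (76 mm by 85 mm) begins 54 mm behind the grasp point. The pads swing forward as they close: fully open they stand 13 mm farther back than shut.
Start: joints at [-1.264, 0.423, 1.63, -0, 1.089, -0.019], TCP at [200.059, -592.099, 256.319] pointing down, gripper open.
Joint ranges: [-3, 3], [-0.9, 2.11], [0.09, 2.58], [-1.31, 4.45], [0.11, 2.69], [-2.54, 2.54]. Speed limits (rad/s): [2.39, 2.39, 3.01, 3.14, 3.14, 3.14].

### API

Orientations are given as a rotation vector (axis times angle).
In Python, from bench import manip gives the robot as it stands.
- The arm moves only by the tool step_arm, never from a script. Its argument "deltas" is a list of rows, each an object of numbers: "gripper": the opening, from -1 (shut) to 1 (fully open); "x", "y", "z": the shift along the world's x, y, z in cm; "rx", "ry", "rz": the turn, a rotation vector about the world's x, y, z in rad. A call has 1 to 10 rows; each row is the pose to reach, as a shift and turn from the pose commanded when the call began; what a row does not reach only later rows make up. A row lasts 1/12 s, in which the tool goes at most 41.7 mm and 7.16 degrees, less where a joint would pass 70% of its speed; a pose out of reach is approached as far as the arm can. A call with a gripper value outside its range is refused whole. The fingers move at their own pace and stop on an object; "squeeze" is the grip in N (left out, the last holds). Time passes only in rows, so rows that repeat a pose let the fingers close. It gives the time, the measured TCP pose, the force, the opening and the grip force at its end, in the units of the state.
- manip.sense(): the state, without advancing time (a new reading comes with each control period).
- manip.grab_frame(name): name is "scene" or "top" or "wrist"; returns a dict with "color" (420x560x3 uint8, red, green, blue), "mtx" (3x3 intrinsics, pixels), "origin" and "attitude" of the camera in the world. Camera axes: x right, y down, z forward; pixel columns grow to the right and rows downward; lengths in mm; the calibration is good to about 2 mm. The wrist camera is an equidistant fisheye: a pixel r from the principal point sees the ray r / f radians off the axis. A picture is of the moment at which its call begins. There is no depth.
- manip.hand_in(): hands the job in; it is judged then, once.
The state is a dict: "clock": time; "q": joint angles; "dq": joint speeds; "joint_efforts": joint torques, N m; "tcp_pos": TCP position; "eef_rot": TCP orientation; "wrist_force": force on the tool from outside, world axes, zero at the start; "moment": the same for the moment, N m; "grip_width": finger opening in mm; "gripper_force": force on a finger pad.
Only numpy, scipy, OpenCV 4.12 (cv2) and the standard library are available. Lean on these libraries where they do the work, as an engineer would, in place of code of your own. Each camera call takes 0.05 s, during which the arm holds its last target. There are 200 camera calls.

### The job

Sort the finished watches on the bench: set the two fragile glass ball watches gently, cap up, one in each pocket of the white dimpled tray, lay the two round steel watches flat, dial up, one in each bay of the blue tray, and lay the square gilt watch flat, dial up, in the red tray. Leave the black loupe and the blue-lidded jar standing where they are.

Things in the scene. Friction and masses are not known exactly. Their poses are not given: they have to be found in the camera images.
- amber_ball: fragile ball watch, amber-orange glass globe 34 mm across, gilt band (36 mm across, 8 mm tall) round its middle, gilt cap on top, 34 mm tall, 50 g. Flat foot 18 mm wide; origin at the foot's centre, z up through the cap, the band's middle 14.5 mm above the origin. Grip lightly across the band, any yaw: over about 45 N on each finger breaks it
- green_ball: the same ball watch in green glass; same sizes, origin, axes and fragility
- white_watch: round steel watch, no strap, white dial: case 38 mm across, 11 mm high (13 with the glass ring); lugs at its +x and -x ends make it 46 mm long; crown at about 4:30, clear of fingers gripping across y (38 mm wide there); 70 g; lies flat, dial up; origin at the centre of its flat back (underside), z up, x towards the 12 o'clock lugs
- black_watch: round steel watch, no strap, black dial, otherwise as the white one; lies flat, dial up; origin at the centre of its flat back (underside), z up, x towards the 12 o'clock lugs
- square_watch: square gilt (gold-coloured) watch, no strap, cream dial: case 36 mm (x) by 34 mm (y), 11 mm high (13 with the glass); lugs make it 45 mm long in x; grip across y; 60 g; lies flat, dial up; origin at the centre of its flat back (underside), z up, x towards the 12 o'clock lugs
- pocket_tray: white dimpled tray, fixed, 80 mm (x) by 150 mm (y), 20 mm high; origin at the centre of its underside. Two round pockets 26 mm across, rim bevelled 1.5 mm, at y = +40 and -40 mm, x = 0. A ball rests on the pocket's rim with its origin (foot) about 15 mm above the tray's origin. Over 30 N between ball and tray breaks the ball
- blue_tray: blue shallow tray, fixed, 80 mm (x) by 154 mm (y); origin at the centre of its underside, z up. Floor 6 mm above the origin; rims 6 mm thick, top at 11 mm; a rib across the middle makes two bays, each 68 mm in x by 68 mm in y inside, centred at y = +37 and -37 mm, x = 0
- red_tray: dark red shallow tray, fixed, 80 mm square; origin at the centre of its underside, z up. One bay 68 mm square inside, centred on the origin; floor at 6 mm, rim 6 mm thick, its top at 11 mm
- loupe: bystander: black eye loupe standing on its wide end, a cone 32 mm across below, 28 mm tall, loose; origin at the centre of its underside. Stays where it is
- jar: bystander: small pale jar with a blue lid, 36 mm across, 34 mm tall, loose; origin at the centre of its underside. Stays where it is
There are look-alikes about, which are no part of the job. There is more than one size of the red_tray; the job needs the larger.

How it is judged:
By the outcome, as a careful person would: the job done as asked, in the order asked, and still so for the second after the job is handed in, with the robot touching nothing.
It also fails if it takes over 112 s, if anything falls off the work surface, if the arm or the gripper's body presses on something with over 40 N, if the wrist force passes 120 N, or if a joint passes its speed limit or range.

## Working session

There is one attempt and no reset: what is moved stays moved. The work goes in short steps, Python scripts to look and compute and a tool call to move; the robot and the scene stay as the last step left them, time stands still between calls to the robot, and variables do not carry over. Pictures are saved under pics/ and viewed, at most 14 in all, crops included, and the job is handed in when it is done.

Besides the shell and the picture viewer there is one more tool, called after ">>>" as name(argument=value, ...) on one line, values as JSON. step_arm: Moves the arm, as the interface text tells. Its arguments: {"type":"object","properties":{"deltas":{"type":"array","items":{"type":"object","properties":{"gripper":{"type":"number"},"x":{"type":"number"},"y":{"type":"number"},"z":{"type":"number"},"rx":{"type":"number"},"ry":{"type":"number"},"rz":{"type":"number"}}}},"squeeze":{"type":"number"}},"required":["deltas"]}

```bash
mkdir -p pics; ls; cat > h.py <<'E'
import numpy as np,cv2
from bench import manip
def grab(n,save):
    f=manip.grab_frame(n); cv2.imwrite(f'pics/{save}.png',f['color'][:,:,::-1]); np.savez(f'pics/{save}.npz',**{k:np.array(v) for k,v in f.items()}); return f
def load(s): return dict(np.load(f'pics/{s}.npz'))
from scipy.spatial.transform import Rotation as R
def att(f):
    a=np.array(f['attitude']); return a if a.shape==(3,3) else R.from_rotvec(a).as_matrix()
def ray(f,u,v,fish=False):
    K=f['mtx']; a=np.array([(u-K[0,2])/K[0,0],(v-K[1,2])/K[1,1]])
    if fish:
        r=np.linalg.norm(a); d=np.r_[a/r*np.sin(r),np.cos(r)] if r>0 else np.array([0,0,1.])
    else: d=np.r_[a,1]
    return att(f)@d
def onz(f,u,v,z,fish=False):
    d=ray(f,u,v,fish); o=np.array(f['origin']); return o+d*(z-o[2])/d[2]
E
python3 - <<'E'
from h import *
for n in('scene','top'):
    f=grab(n,n+'0'); print(n,f['mtx'],f['origin'],f['attitude'])
print(manip.sense())
a=cv2.imread('pics/top0.png');cv2.imwrite('pics/top0b.png',cv2.resize(a,(800,600),interpolation=cv2.INTER_CUBIC))
a=cv2.imread('pics/scene0.png');cv2.imwrite('pics/scene0b.png',cv2.resize(a,(800,600),interpolation=cv2.INTER_CUBIC))
E
```

```text
pics
scene [[498.59418194   0.         293.06921   ]
 [  0.         498.59418194 203.01601795]
 [  0.           0.           1.        ]] [1142.77060595  208.40126088 1061.31716106] [-1.57423079 -2.23884446  0.63712992]
top [[392.71035064   0.         277.09480582]
 [  0.         392.71035064 210.43386333]
 [  0.           0.           1.        ]] [364.01078317 -10.57795802 858.76287637] [-2.129469    2.10005203 -0.17858074]
{'clock': 0.1, 'q': array([-1.26399475e+00,  4.23742164e-01,  1.63060940e+00,  3.06168383e-05,
        1.08861168e+00, -1.89883999e-02]), 'dq': array([ 0.00105404, -0.00079132, -0.0004083 ,  0.00085709, -0.00141846,
       -0.00057762]), 'joint_efforts': array([ 1.13216709e-04, -5.58421791e+01, -2.82446426e+01,  4.59834905e-05,
        3.00546693e-03,  3.49026237e-06]), 'tcp_pos': array([ 199.93537626, -591.67289119,  255.63894184]), 'eef_rot': array([-3.09866531e+00, -5.09246864e-01,  2.66481399e-04]), 'wrist_force': array([ 0.48244109,  0.18735497, -0.27522308]), 'moment': array([-0.00229492,  0.06953828,  0.01480705]), 'gripper_force': 0.0, 'grip_width': 85.12874705598936}
```

View pics/top0b.png

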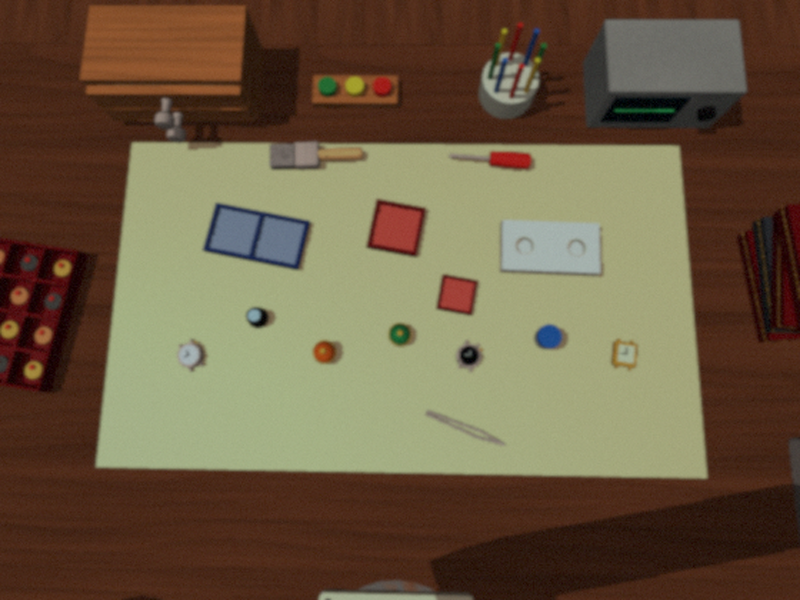

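View pics/scene0b.png

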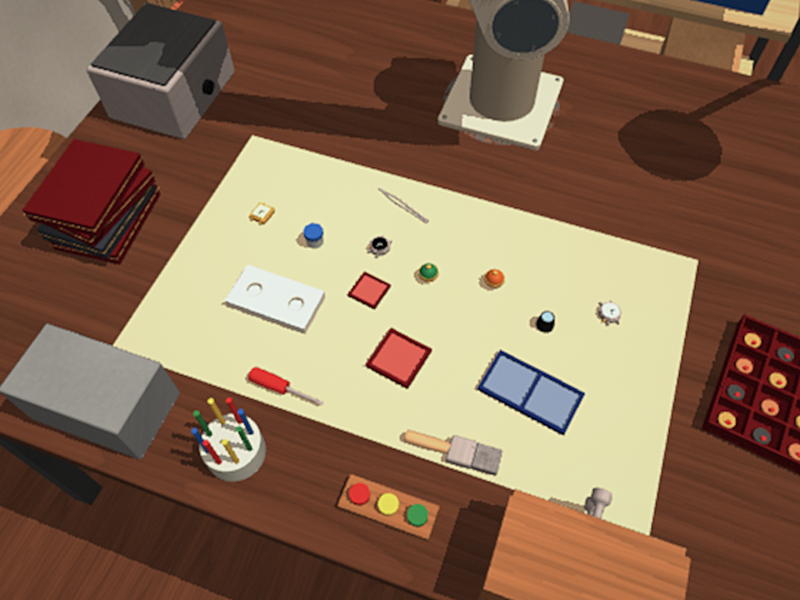

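The top view (800x600) shows the white watch (190,354), loupe (257,317), amber ball (324,351), green ball (400,333), black watch (469,355), jar (548,337) and square watch (625,353). The trays are blue (258,236), white (551,246), large red (397,228) and small red (458,295). The scene view agrees.

There are two red trays: (397,228), about 55 px wide, and (458,295), about 37 px wide. The first fits the 80 mm size. I'll measure both and check in a crop.

```bash
cat > m.py <<'E'
from h import *
def comps(s,minA=25):
    f=load(s); im=f['color']; hsv=cv2.cvtColor(im,cv2.COLOR_RGB2HSV).astype(int)
    lab=cv2.cvtColor(im,cv2.COLOR_RGB2LAB).astype(int)
    return f,im,hsv,lab
f,im,hsv,lab=comps('top0')
# non-mat mask inside mat
sub=lab[105:325,90:475]
mat=np.median(sub.reshape(-1,3),0); print('mat',mat)
d=np.abs(lab-mat); m=((d[...,1:].sum(2)>14)|(d[...,0]>45)).astype(np.uint8)
m[:112]=0;m[320:]=0;m[:,:92]=0;m[:,478:]=0
n,L,st,c=cv2.connectedComponentsWithStats(m)
for i in range(1,n):
    if st[i,4]>40:
        cn=cv2.findContours((L==i).astype(np.uint8),0,2)[0][0]
        h=8 if st[i,4]<500 else 15
        cr=cv2.minAreaRect(cn)
        zs=11
        P=np.array([onz(f,*p,zs)[:2] for p in cv2.boxPoints(cr)])
        print(i,st[i,4],c[i].round(1),'w',onz(f,*c[i],zs)[:2].round(1),'sides',np.linalg.norm(P[1]-P[0]).round(1),np.linalg.norm(P[2]-P[1]).round(1),'ang',np.degrees(np.arctan2(*(P[1]-P[0])[::-1])).round(1),'ctr',P.mean(0).round(1))
a=cv2.imread('pics/top0.png')[120:270,130:430]; cv2.imwrite('pics/crop0.png',cv2.resize(a,(800,400),interpolation=cv2.INTER_CUBIC))
E
python3 m.py
```

```text
mat [173. 119. 150.]
1 293 [210.8 114.6] w [747.9 163.3] sides 143.8 14.8 ang -89.6 ctr [747.1 142.1]
2 218 [356.9 114.6] w [ 750.6 -173.1] sides 98.5 17.1 ang -89.6 ctr [ 748.2 -160.7]
4 1314 [277.7 159.4] w [641.5   7.2] sides 83.5 85.2 ang -8.8 ctr [642.    7.2]
5 2494 [180.2 165.1] w [625.8 226.8] sides 83.5 166.1 ang -6.5 ctr [626.5 227.7]
6 2568 [385.3 173. ] w [ 612.1 -233. ] sides 85.1 160.5 ang -3.4 ctr [ 612.5 -233.8]
7 659 [319.8 206. ] w [535.5 -87.2] sides 56.6 57.7 ang -10.0 ctr [535.6 -87.2]
8 216 [181.4 221.8] w [496.4 216.2] sides 39.8 31.1 ang -89.3 ctr [496.1 214.9]
9 228 [281.2 233.7] w [473.  -3.] sides 37.1 32.8 ang -89.3 ctr [473.6  -3.8]
10 322 [384.8 235.7] w [ 471.7 -227.1] sides 47.5 37.0 ang -89.3 ctr [ 472.2 -227.4]
11 298 [133.9 248.2] w [437.2 316.4] sides 41.0 41.1 ang -61.9 ctr [437.  316.3]
12 257 [228.6 246. ] w [444.7 110.4] sides 41.4 30.3 ang -89.2 ctr [444.8 110.6]
13 266 [327.8 248.8] w [ 441.7 -103.9] sides 42.8 37.3 ang -26.6 ctr [ 441.6 -103.9]
14 117 [434.4 248.2] w [ 446.1 -331.8] sides 41.6 34.8 ang -8.8 ctr [ 447.  -336.5]
17 194 [323.5 298.6] w [336.8 -93.9] sides 11.6 120.0 ang -21.8 ctr [335.1 -97.7]
```

View pics/crop0.png

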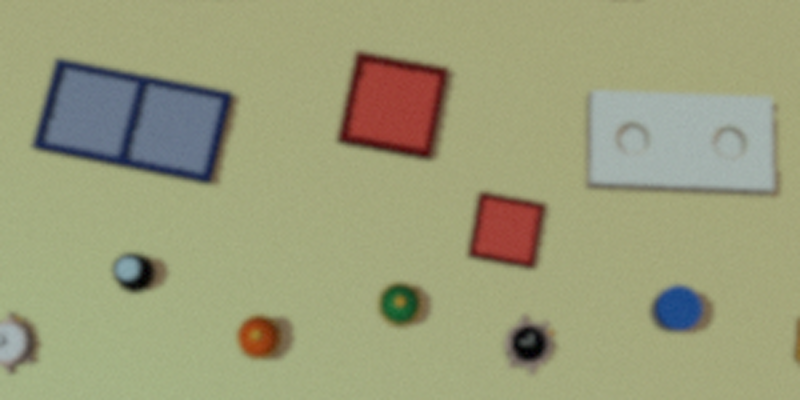

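The large red tray measures about 84 mm including its shadow and sits at (642,7). The small one is about 57 mm and sits at (535,-87), so the target is the first. Next I move over the amber ball and refine with the wrist camera.

>>> step_arm(deltas=[{"x":24.5,"y":70.2,"z":-3.5,"rz":1.25},{"x":24.5,"y":70.2,"z":-3.5,"rz":1.25},{"x":24.5,"y":70.2,"z":-3.5,"rz":1.25},{"x":24.5,"y":70.2,"z":-3.5,"rz":1.25},{"x":24.5,"y":70.2,"z":-3.5,"rz":1.25},{"x":24.5,"y":70.2,"z":-3.5,"rz":1.25},{"x":24.5,"y":70.2,"z":-3.5,"rz":1.25},{"x":24.5,"y":70.2,"z":-3.5,"rz":1.25},{"x":24.5,"y":70.2,"z":-3.5,"rz":1.25},{"x":24.5,"y":70.2,"z":-3.5,"rz":1.25}])

```text
schema error: expected keys gripper, x, y, z, rx, ry, rz
```

>>> step_arm(deltas=[{"gripper":1,"x":24.5,"y":70.2,"z":-3.5,"rx":0,"ry":0,"rz":1.25},{"gripper":1,"x":24.5,"y":70.2,"z":-3.5,"rx":0,"ry":0,"rz":1.25},{"gripper":1,"x":24.5,"y":70.2,"z":-3.5,"rx":0,"ry":0,"rz":1.25},{"gripper":1,"x":24.5,"y":70.2,"z":-3.5,"rx":0,"ry":0,"rz":1.25},{"gripper":1,"x":24.5,"y":70.2,"z":-3.5,"rx":0,"ry":0,"rz":1.25},{"gripper":1,"x":24.5,"y":70.2,"z":-3.5,"rx":0,"ry":0,"rz":1.25},{"gripper":1,"x":24.5,"y":70.2,"z":-3.5,"rx":0,"ry":0,"rz":1.25},{"gripper":1,"x":24.5,"y":70.2,"z":-3.5,"rx":0,"ry":0,"rz":1.25},{"gripper":1,"x":24.5,"y":70.2,"z":-3.5,"rx":0,"ry":0,"rz":1.25},{"gripper":1,"x":24.5,"y":70.2,"z":-3.5,"rx":0,"ry":0,"rz":1.25}])

```text
clock: 0.93
tcp_pos: [337.1, -197.2, 236.6]
eef_rot: [2.21, 2.233, 0.0]
wrist_force: [1.0, 0.6, -0.2]
grip_width: 85.2
gripper_force: 0.0
```

>>> step_arm(deltas=[{"gripper":0.3,"x":10.8,"y":30.7,"z":-3.7,"rx":0,"ry":0,"rz":0},{"gripper":0.3,"x":10.8,"y":30.7,"z":-3.7,"rx":0,"ry":0,"rz":0},{"gripper":0.3,"x":10.8,"y":30.7,"z":-3.7,"rx":0,"ry":0,"rz":0},{"gripper":0.3,"x":10.8,"y":30.7,"z":-3.7,"rx":0,"ry":0,"rz":0},{"gripper":0.3,"x":10.8,"y":30.7,"z":-3.7,"rx":0,"ry":0,"rz":0},{"gripper":0.3,"x":10.8,"y":30.7,"z":-3.7,"rx":0,"ry":0,"rz":0},{"gripper":0.3,"x":10.8,"y":30.7,"z":-3.7,"rx":0,"ry":0,"rz":0},{"gripper":0.3,"x":10.8,"y":30.7,"z":-3.7,"rx":0,"ry":0,"rz":0},{"gripper":0.3,"x":10.8,"y":30.7,"z":-3.7,"rx":0,"ry":0,"rz":0},{"gripper":0.3,"x":10.8,"y":30.7,"z":-3.7,"rx":0,"ry":0,"rz":0}])

```text
clock: 1.77
tcp_pos: [445.1, 109.4, 199.2]
eef_rot: [-2.211, -2.231, 0.001]
wrist_force: [-0.7, -0.2, -0.1]
grip_width: 55.6
gripper_force: 0.0
```

```bash
python3 - <<'E'
from h import *
f=grab('wrist','w1'); print(f['mtx'],f['origin'],att(f).round(3)); s=manip.sense(); print(s['tcp_pos'],s['grip_width'],s['q'],s['clock'])
a=cv2.imread('pics/w1.png');cv2.imwrite('pics/w1b.png',cv2.resize(a,(800,600),interpolation=cv2.INTER_CUBIC))
E
```

```text
[[325.1922621    0.         273.64211822]
 [  0.         325.1922621  206.58862121]
 [  0.           0.           1.        ]] [443.89070523 179.51163763 316.05712646] [[ 1.     0.008  0.002]
 [ 0.008 -0.963 -0.27 ]
 [-0.     0.27  -0.963]]
[444.6127944  108.17569985 199.24865632] 55.88771443152467 [ 2.12795791e-01  2.65108792e-01  2.03395554e+00 -3.08295234e-04
  8.44058404e-01  2.05960977e-01] 1.8167
```

View pics/w1b.png

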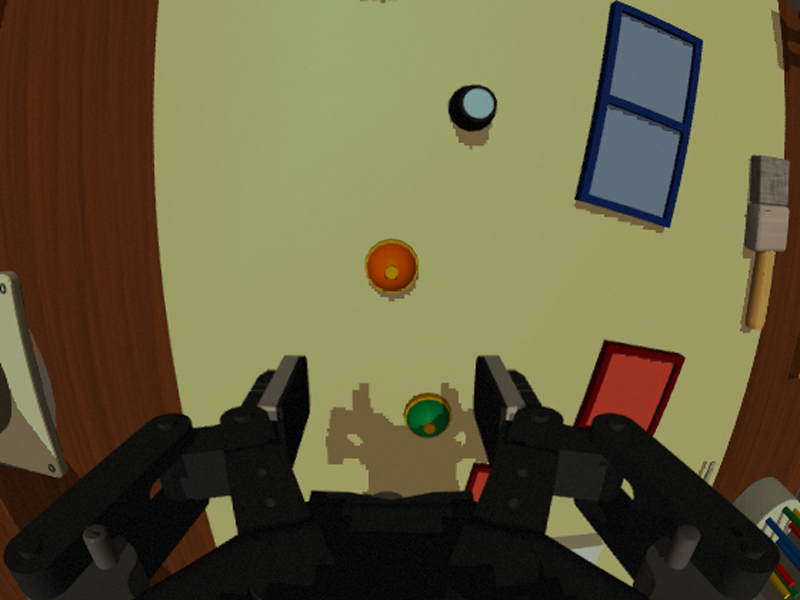

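The wrist view (800 scale) shows the amber ball at (391,265), the green at (428,415), the loupe at (472,107), the blue tray around (640,115) and the fingertips at about (308,357) and (475,357).

```bash
cat > w.py <<'E'
from h import *
def mask(im,kind):
    h=cv2.cvtColor(im,cv2.COLOR_RGB2HSV).astype(int); H,S,V=h[...,0],h[...,1],h[...,2]
    m={'amber':(H<26)&(H>=3)&(S>170)&(V>90),'green':(H>45)&(H<90)&(S>110)&(V>40),
       'blue':(H>100)&(H<130)&(S>60)&(V>40),'red':((H<5)|(H>172))&(S>130)&(V>60),'gilt':(H>10)&(H<27)&(S>140)&(V>90)}[kind]
    return m.astype(np.uint8)
def blobs(im,kind,minA=60,roi=None):
    m=cv2.morphologyEx(mask(im,kind),cv2.MORPH_CLOSE,np.ones((3,3)))
    if roi: z=np.zeros_like(m); z[roi[1]:roi[3],roi[0]:roi[2]]=1; m*=z
    n,L,st,c=cv2.connectedComponentsWithStats(m); out=[]
    for i in range(1,n):
        if st[i,4]>=minA: out.append((st[i,4],c[i],max(cv2.findContours((L==i).astype(np.uint8),0,1)[0],key=len)))
    return sorted(out,key=lambda o:-o[0])
E
python3 - <<'E'
from w import *
f=load('w1')
for u,v in((308,360),(475,360),(283,357),(499,357)):
    d=ray(f,u/1.4286,v/1.4286,True); o=f['origin']
    t=((444.6+(-28 if u<400 else 28))-o[0])/d[0] ; print('tip',(o+t*d).round(1))
for k in('amber','green','blue','red'):
    for A,c,cn in blobs(f['color'],k,80)[:4]:
        (cx,cy),r=cv2.minEnclosingCircle(cn)
        z=14.5 if k in('amber','green') else 11
        print(k,A,c.round(1),r,onz(f,*c,z,True).round(1),onz(f,cx,cy,z,True).round(1), 'diam',np.linalg.norm(onz(f,cx+r,cy,z,True)-onz(f,cx-r,cy,z,True)).round(1))
        if k in('blue','red'):
            h=cv2.approxPolyDP(cn,4,True)[:,0]
            print([ (tuple(p),onz(f,*p,11,True)[:2].round(0)) for p in h])
E
```

```text
tip [416.6 117.1 174.8]
tip [472.6 117.3 174.3]
tip [416.6 132.6 208.6]
tip [472.6 132.  205.9]
amber 1935 [442.1 271.5] 37.03049087524414 [638.4  19.   14.5] [637.6  13.3  14.5] diam 105.5
amber 1097 [273.8 186.1] 18.76905059814453 [444.5 115.   14.5] [444.4 115.1  14.5] diam 35.6
amber 136 [335.1 339.1] 10.513381958007812 [518.3 -66.8  14.5] [520.  -68.9  14.5] diam 25.7
amber 133 [294.4 280.9] 15.949249267578125 [467.   14.   14.5] [469.2   5.5  14.5] diam 34.0
green 513 [298.4 291.8] 14.140104293823242 [471.7   0.5  14.5] [ 4.721e+02 -4.000e-01  1.450e+01] diam 30.4
blue 6530 [448.1  79.8] 81.1373291015625 [620.7 229.2  11. ] [622.4 230.3  11. ] diam 211.7
[((np.int32(431), np.int32(0)), array([603., 314.])), ((np.int32(406), np.int32(140)), array([575., 163.])), ((np.int32(468), np.int32(158)), array([652., 149.])), ((np.int32(491), np.int32(28)), array([680., 299.]))]
blue 281 [549.8 380.7] 21.272146224975586 [ 997.5 -261.7   11. ] [ 991.7 -259.3   11. ] diam 191.6
[((np.int32(538), np.int32(362)), array([ 915., -188.])), ((np.int32(543), np.int32(380)), array([ 968., -250.])),
[... 359 characters left out ...]
13.,  -4.])), ((np.int32(433), np.int32(289)), array([633.,  -6.])), ((np.int32(456), np.int32(304)), array([674., -31.])), ((np.int32(478), np.int32(250)), array([687.,  42.]))]
red 214 [334.6 337.4] 12.083146095275879 [518.2 -66.8  11. ] [521.4 -69.6  11. ] diam 29.8
[((np.int32(342), np.int32(328)), array([526., -53.])), ((np.int32(332), np.int32(328)), array([514., -52.])), ((np.int32(327), np.int32(342)), array([510., -74.])), ((np.int32(332), np.int32(350)), array([517., -87.]))]
red 87 [549.  402.1] 8.758033752441406 [1053.8 -347.6   11. ] [1053.  -346.1   11. ] diam 94.2
[((np.int32(545), np.int32(394)), array([1011., -305.])), ((np.int32(554), np.int32(409)), array([1104., -392.]))]
```

>>> step_arm(deltas=[{"gripper":0.4,"x":0,"y":0.6,"z":-8,"rx":0,"ry":0,"rz":0},{"gripper":0.4,"x":0,"y":0.6,"z":-8,"rx":0,"ry":0,"rz":0},{"gripper":0.4,"x":0,"y":0.6,"z":-12,"rx":0,"ry":0,"rz":0},{"gripper":0.4,"x":0,"y":0.6,"z":-12,"rx":0,"ry":0,"rz":0},{"gripper":0.4,"x":0,"y":0.6,"z":-12,"rx":0,"ry":0,"rz":0},{"gripper":0.4,"x":0,"y":0.6,"z":-12,"rx":0,"ry":0,"rz":0}])

```text
clock: 2.32
tcp_pos: [445.8, 113.1, 81.3]
eef_rot: [2.217, 2.225, 0.001]
wrist_force: [0.6, 0.1, 0.3]
grip_width: 59.9
gripper_force: 0.0
```

```bash
python3 - <<'E'
from w import *
f=grab('wrist','w2'); o=f['origin']; s=manip.sense(); print(o,s['tcp_pos'],s['grip_width'])
for A,c,cn in blobs(f['color'],'amber',300)[:3]:
    (cx,cy),r=cv2.minEnclosingCircle(cn); print(A,c,onz(f,cx,cy,14.5,True),np.linalg.norm(onz(f,cx+r,cy,14.5,True)-onz(f,cx-r,cy,14.5,True)))
a=cv2.imread('pics/w2.png');cv2.imwrite('pics/w2b.png',cv2.resize(a,(800,600),interpolation=cv2.INTER_CUBIC))
E
```

```text
[444.72206095 183.17584259 198.19552365] [446.64668711 113.49362572  82.15689525] 59.508212526775424
2621 [271.54711942 233.09767264] [444.38969859 115.32354021  14.5       ] 36.03486701992463
1314 [502.56621005 319.85768645] [642.74182345  31.94011313  14.5       ] 72.76584980277205
```

View pics/w2b.png

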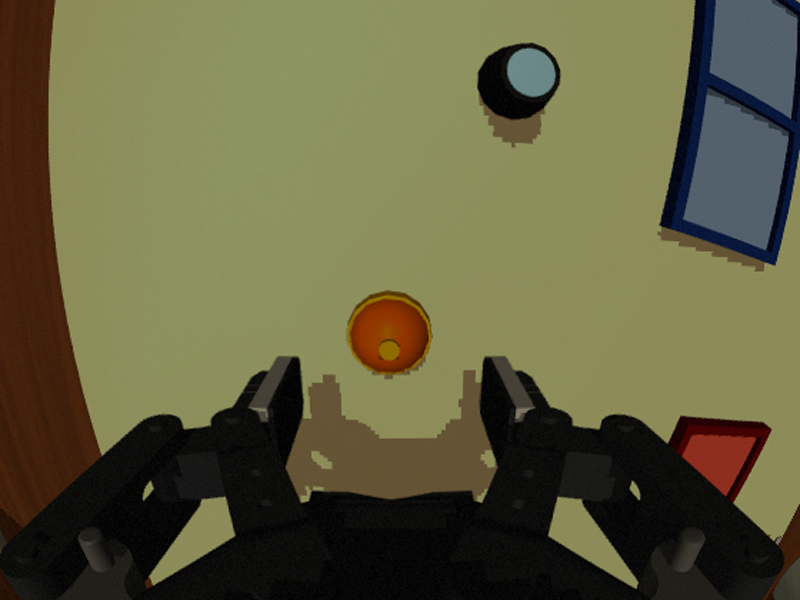

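The ball is at (389,333), centred between the fingertips, and again measures (444.4,115.3) with a 36 mm diameter. I descend and grip lightly.

>>> step_arm(squeeze=20, deltas=[{"gripper":0.4,"x":-0.1,"y":0.2,"z":-2.5,"rx":0,"ry":0,"rz":0},{"gripper":0.4,"x":-0.1,"y":0.2,"z":-4.6,"rx":0,"ry":0,"rz":0},{"gripper":0.4,"x":-0.1,"y":0.2,"z":-4.6,"rx":0,"ry":0,"rz":0},{"gripper":0.1,"x":-0.1,"y":0.2,"z":-4.6,"rx":0,"ry":0,"rz":0},{"gripper":0.0,"x":-0.1,"y":0.2,"z":-4.6,"rx":0,"ry":0,"rz":0},{"gripper":-0.1,"x":-0.1,"y":0.2,"z":-4.6,"rx":0,"ry":0,"rz":0},{"gripper":-0.2,"x":-0.1,"y":0.2,"z":-4.6,"rx":0,"ry":0,"rz":0},{"gripper":-0.3,"x":-0.1,"y":0.2,"z":-4.6,"rx":0,"ry":0,"rz":0},{"gripper":-0.3,"x":-0.1,"y":0.2,"z":-4.6,"rx":0,"ry":0,"rz":0},{"gripper":-0.3,"x":-0.1,"y":0.2,"z":-4.6,"rx":0,"ry":0,"rz":0}])

```text
clock: 3.2
tcp_pos: [445.5, 116.1, 35.6]
eef_rot: [2.215, 2.226, 0.004]
wrist_force: [-2.2, -0.9, 12.0]
grip_width: 34.6
gripper_force: 18.7
```

>>> step_arm(deltas=[{"gripper":-0.3,"x":0,"y":0,"z":0.2,"rx":0,"ry":0,"rz":0},{"gripper":-0.3,"x":0,"y":0,"z":0.5,"rx":0,"ry":0,"rz":0},{"gripper":-0.3,"x":0,"y":0,"z":2.5,"rx":0,"ry":0,"rz":0},{"gripper":-0.3,"x":0,"y":0,"z":5.5,"rx":0,"ry":0,"rz":0},{"gripper":-0.3,"x":0,"y":0,"z":8,"rx":0,"ry":0,"rz":0},{"gripper":-0.3,"x":0,"y":0,"z":8,"rx":0,"ry":0,"rz":0}])

```text
clock: 3.7
tcp_pos: [446.6, 116.4, 117.9]
eef_rot: [2.213, 2.224, 0.009]
wrist_force: [0.8, -0.8, -0.8]
grip_width: 34.6
gripper_force: 20.3
```

```bash
python3 - <<'E'
from w import *
f=grab('wrist','w3'); o=f['origin']; s=manip.sense(); print(o,s['tcp_pos'],s['grip_width'],s['gripper_force'],s['wrist_force'])
for A,c,cn in blobs(f['color'],'amber',300)[:3]:
    (cx,cy),r=cv2.minEnclosingCircle(cn); print(A,c,r)
    for dz in(-28,-22,-16): print(dz,(onz(f,cx,cy,s['tcp_pos'][2]+dz,True)-s['tcp_pos']).round(1),np.linalg.norm(onz(f,cx+r,cy,s['tcp_pos'][2]+dz,True)-onz(f,cx-r,cy,s['tcp_pos'][2]+dz,True)))
a=cv2.imread('pics/w3.png')[160:320,180:380];cv2.imwrite('pics/w3b.png',cv2.resize(a,(750,600),interpolation=cv2.INTER_CUBIC))
E
```

```text
[444.69597317 186.33303541 234.87309193] [445.86612402 116.27529712 116.22890652] 34.47917506431648 20.271263122558594 [-1.0664221  -2.02217585 -0.84768842]
4174 [273.3174413  271.41159559] 37.54228973388672
-28 [  0.3  -4.8 -28. ] 37.94462932246158
-22 [  0.2  -1.7 -22. ] 36.392111059988984
-16 [  0.2   1.4 -16. ] 34.83959279751638
1752 [476.56678082 307.5553653 ] 30.268442153930664
-28 [129.7 -35.8 -28. ] 54.13655881769554
-22 [124.3 -31.5 -22. ] 51.92154189085623
-16 [118.9 -27.1 -16. ] 49.70652496401704
```

View pics/w3b.png

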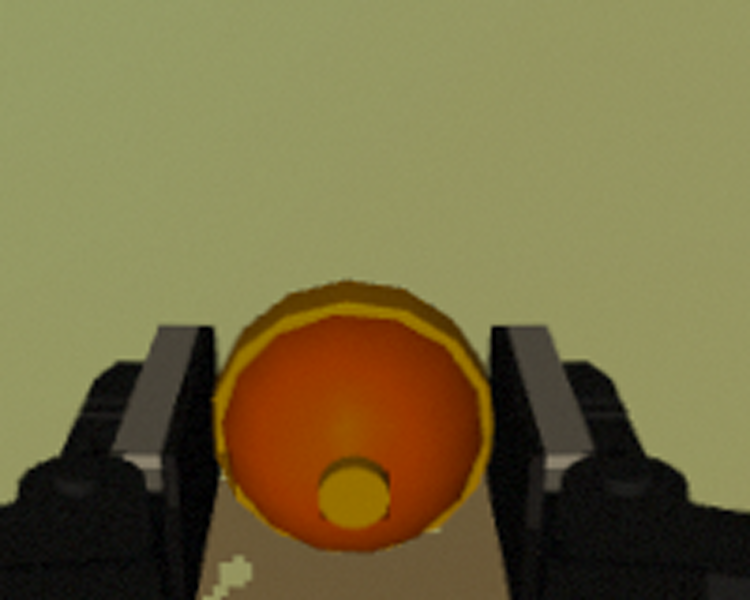

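The ball is gripped upright across the band and centred, with the cap at (354,495). I go beside the white tray to measure the pockets.

>>> step_arm(deltas=[{"gripper":-0.3,"x":1,"y":-2,"z":1,"rx":0,"ry":0,"rz":0},{"gripper":-0.3,"x":16.6,"y":-40.6,"z":4.3,"rx":0,"ry":0,"rz":0},{"gripper":-0.3,"x":16.6,"y":-40.6,"z":4.3,"rx":0,"ry":0,"rz":0},{"gripper":-0.3,"x":16.6,"y":-40.6,"z":4.3,"rx":0,"ry":0,"rz":0},{"gripper":-0.3,"x":16.6,"y":-40.6,"z":4.3,"rx":0,"ry":0,"rz":0},{"gripper":-0.3,"x":16.6,"y":-40.6,"z":4.3,"rx":0,"ry":0,"rz":0},{"gripper":-0.3,"x":16.6,"y":-40.6,"z":4.3,"rx":0,"ry":0,"rz":0},{"gripper":-0.3,"x":16.6,"y":-40.6,"z":4.3,"rx":0,"ry":0,"rz":0},{"gripper":-0.3,"x":16.6,"y":-40.6,"z":4.3,"rx":0,"ry":0,"rz":0},{"gripper":-0.3,"x":16.6,"y":-40.6,"z":4.3,"rx":0,"ry":0,"rz":0}])

```text
clock: 4.58
tcp_pos: [593.9, -252.6, 152.2]
eef_rot: [-2.215, -2.225, 0.001]
wrist_force: [1.0, 0.9, -0.4]
grip_width: 34.4
gripper_force: 20.3
```

>>> step_arm(deltas=[{"gripper":-0.3,"x":1,"y":-2.4,"z":0,"rx":0,"ry":0,"rz":0},{"gripper":-0.3,"x":2,"y":-4.8,"z":0,"rx":0,"ry":0,"rz":0},{"gripper":-0.3,"x":2,"y":-4.8,"z":0,"rx":0,"ry":0,"rz":0},{"gripper":-0.3,"x":2,"y":-4.8,"z":0,"rx":0,"ry":0,"rz":0}])

```text
clock: 4.92
tcp_pos: [613.6, -299.7, 151.7]
eef_rot: [-2.217, -2.224, 0.001]
wrist_force: [-0.1, 0.6, -0.2]
grip_width: 34.8
gripper_force: 20.3
```

```bash
python3 - <<'E'
from w import *
f=grab('wrist','w4'); o=f['origin']; s=manip.sense(); print(o,s['tcp_pos'],s['grip_width'],s['gripper_force'],s['wrist_force'])
a=cv2.imread('pics/w4.png');cv2.imwrite('pics/w4b.png',cv2.resize(a,(800,600),interpolation=cv2.INTER_CUBIC))
E
```

```text
[ 612.87454809 -229.68955122  268.67444487] [ 613.2384615  -298.4664528   151.76037384] 34.68064480067436 20.261709988117218 [-0.68011787 -0.03832457 -0.49487082]
```

View pics/w4b.png

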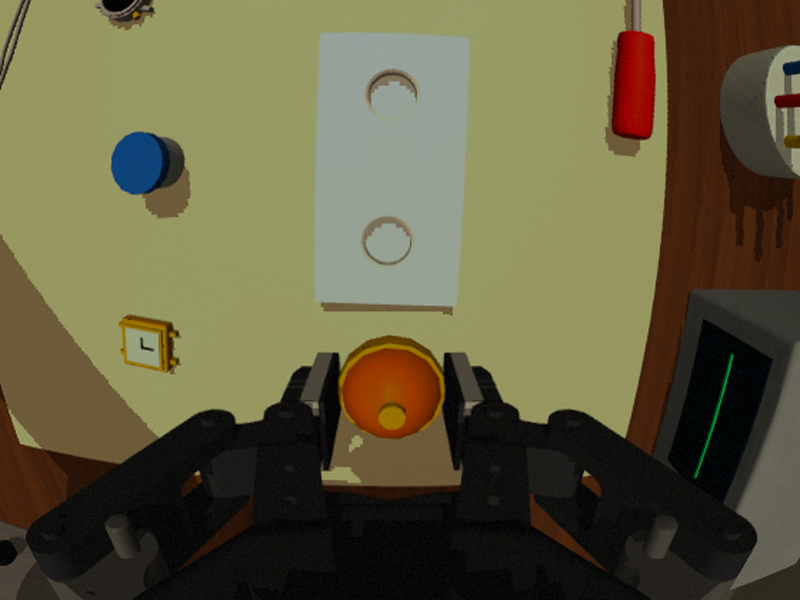

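The wrist view shows the white tray with pockets at (391,92) and (387,241), the ball held at (391,387), the jar at (143,162) and the square watch at (147,344).

```bash
python3 - <<'E'
from w import *
f=load('w4'); im=f['color']; h=cv2.cvtColor(im,cv2.COLOR_RGB2HSV).astype(int)
m=((h[...,1]<50)&(h[...,2]>120)).astype(np.uint8); m[:, :200]=0; m[:,340:]=0; m[225:]=0
cn=max(cv2.findContours(m,0,1)[0],key=cv2.contourArea)
q=cv2.approxPolyDP(cn,4,True)[:,0]; P=np.array([onz(f,*p,20,True)[:2] for p in q]); print(q.tolist(),P.round(1).tolist())
rc=cv2.minAreaRect(np.array([onz(f,*p,20,True)[:2] for p in cn[:,0]],np.float32)); print('rect',rc)
c=np.array(rc[0]); B=cv2.boxPoints(rc); e=[B[1]-B[0],B[2]-B[1]]; L=max(e,key=np.linalg.norm); L=L/np.linalg.norm(L); L*=np.sign(L[1])
print('pockets',c+40*L,c-40*L,'angle',np.degrees(np.arctan2(L[1],L[0])))
n,lab,st,ce=cv2.connectedComponentsWithStats(1-m)
for hole in [cv2.convexHull(x) for x in cv2.findContours(m,cv2.RETR_CCOMP,1)[0] if 200<cv2.contourArea(cv2.convexHull(x))<3000]:
    pts=np.array([onz(f,*p,20,True)[:2] for p in hole[:,0]],np.float32); print('hole',cv2.minEnclosingCircle(pts),pts.mean(0))
for u,v in((391,93),(387,241)): print(onz(f,u/1.4286,v/1.4286,20,True))
E
```

```text
[[224, 23], [221, 210], [319, 213], [328, 27]] [[574.6, -153.9], [570.5, -302.2], [649.3, -304.4], [653.9, -156.9]]
rect ((611.8154907226562, -229.4307861328125), (149.6465606689453, 79.8614501953125), 88.20706939697266)
pockets [ 613.06697464 -189.45037079] [ 610.56400681 -269.41120148] angle 88.207085
hole ((610.5609130859375, -269.37664794921875), 14.879164695739746) [ 609.302   -269.23416]
hole ((613.004150390625, -189.34120178222656), 14.852472305297852) [ 611.82794 -185.38321]
[ 612.56644172 -188.90677353   20.        ]
[ 610.60503841 -268.81066238   20.        ]
```

>>> step_arm(deltas=[{"gripper":-0.3,"x":0,"y":4,"z":0,"rx":0,"ry":0,"rz":0},{"gripper":-0.3,"x":-0.05,"y":8,"z":0,"rx":0,"ry":0,"rz":0},{"gripper":-0.3,"x":-0.05,"y":11.05,"z":-3,"rx":0,"ry":0,"rz":0},{"gripper":-0.3,"x":-0.05,"y":11.05,"z":-6,"rx":0,"ry":0,"rz":0},{"gripper":-0.3,"x":-0.05,"y":11.05,"z":-8,"rx":0,"ry":0,"rz":0},{"gripper":-0.3,"x":-0.05,"y":11.05,"z":-8,"rx":0,"ry":0,"rz":0},{"gripper":-0.3,"x":-0.05,"y":11.05,"z":-8,"rx":0,"ry":0,"rz":0},{"gripper":-0.3,"x":-0.05,"y":11.05,"z":-8,"rx":0,"ry":0,"rz":0}])

```text
clock: 5.63
tcp_pos: [614.1, -188.0, 74.3]
eef_rot: [2.215, 2.227, 0.001]
wrist_force: [0.3, 0.1, -0.1]
grip_width: 34.4
gripper_force: 20.3
```

```bash
cat > b.py <<'E'
from w import *
import sys
k,name,zoff=sys.argv[1],sys.argv[2],float(sys.argv[3])
f=grab('wrist',name); s=manip.sense(); T=s['tcp_pos']; print('o',f['origin'].round(1),'T',T.round(1),s['grip_width'].__round__(1))
h=T[2]-zoff  # band middle height
for A,c,cn in blobs(f['color'],k,900,(180,120,380,330))[:1]:
    (cx,cy),r=cv2.minEnclosingCircle(cn); P=onz(f,cx,cy,h,True); print(A,'ball',P.round(1),'diam',np.linalg.norm(onz(f,cx+r,cy,h,True)-onz(f,cx-r,cy,h,True)).round(1))
E
python3 b.py amber w5 21.1
```

```text
o [ 612.9 -117.9  191.2] T [ 614.6 -188.4   74.8] 34.7
4067 ball [ 613.5 -188.4   53.7] diam 35.3
```

>>> step_arm(deltas=[{"gripper":-0.3,"x":-0.03,"y":-0.08,"z":-1,"rx":0,"ry":0,"rz":0},{"gripper":-0.3,"x":-0.03,"y":-0.08,"z":-1.8,"rx":0,"ry":0,"rz":0},{"gripper":-0.3,"x":-0.03,"y":-0.08,"z":-2,"rx":0,"ry":0,"rz":0},{"gripper":-0.3,"x":-0.03,"y":-0.08,"z":-2.1,"rx":0,"ry":0,"rz":0},{"gripper":-0.3,"x":-0.03,"y":-0.08,"z":-2.2,"rx":0,"ry":0,"rz":0},{"gripper":-0.3,"x":-0.03,"y":-0.08,"z":-2.2,"rx":0,"ry":0,"rz":0},{"gripper":-0.3,"x":-0.03,"y":-0.08,"z":-2.2,"rx":0,"ry":0,"rz":0}])

```text
clock: 6.27
tcp_pos: [613.5, -189.1, 51.5]
eef_rot: [2.216, 2.227, -0.0]
wrist_force: [-0.6, 0.2, 1.2]
grip_width: 34.1
gripper_force: 20.4
```

>>> step_arm(deltas=[{"gripper":-0.3,"x":0,"y":0,"z":-0.05,"rx":0,"ry":0,"rz":0},{"gripper":-0.3,"x":0,"y":0,"z":-0.1,"rx":0,"ry":0,"rz":0},{"gripper":-0.3,"x":0,"y":0,"z":-0.1,"rx":0,"ry":0,"rz":0}])

```text
clock: 6.52
tcp_pos: [613.7, -188.9, 51.0]
eef_rot: [2.216, 2.227, 0.0]
wrist_force: [-1.7, 0.9, 6.6]
grip_width: 34.5
gripper_force: 20.8
```

Contact shows a gentle 6.6 N, so I release.

>>> step_arm(deltas=[{"gripper":-0.12,"x":0,"y":0,"z":0,"rx":0,"ry":0,"rz":0},{"gripper":-0.05,"x":0,"y":0,"z":0,"rx":0,"ry":0,"rz":0},{"gripper":0.1,"x":0,"y":0,"z":0,"rx":0,"ry":0,"rz":0},{"gripper":0.25,"x":0,"y":0,"z":0,"rx":0,"ry":0,"rz":0},{"gripper":0.25,"x":0,"y":0,"z":0,"rx":0,"ry":0,"rz":0},{"gripper":0.3,"x":0,"y":0,"z":3,"rx":0,"ry":0,"rz":0},{"gripper":0.3,"x":0,"y":0,"z":7,"rx":0,"ry":0,"rz":0},{"gripper":0.3,"x":0,"y":0,"z":10,"rx":0,"ry":0,"rz":0},{"gripper":0.3,"x":0,"y":0,"z":10,"rx":0,"ry":0,"rz":0}])

```text
clock: 7.27
tcp_pos: [617.2, -190.3, 156.9]
eef_rot: [2.209, 2.22, 0.007]
wrist_force: [1.3, 0.4, 0.6]
grip_width: 55.4
gripper_force: 0.0
```

```bash
python3 - <<'E'
from w import *
f=grab('wrist','w6'); s=manip.sense(); print(f['origin'],s['tcp_pos'])
for A,c,cn in blobs(f['color'],'amber',600)[:2]:
    (cx,cy),r=cv2.minEnclosingCircle(cn); P=onz(f,cx,cy,29.5,True); print(A,c,P.round(1),np.linalg.norm(onz(f,cx+r,cy,29.5,True)-onz(f,cx-r,cy,29.5,True)).round(1))
# cap
h=cv2.cvtColor(f['color'],cv2.COLOR_RGB2HSV).astype(int)
a=cv2.imread('pics/w6.png');cv2.imwrite('pics/w6b.png',cv2.resize(a,(800,600),interpolation=cv2.INTER_CUBIC))
E
```

```text
[ 614.91202458 -119.81249528  273.55524782] [ 615.7969527  -189.83842524  154.16937904]
2815 [177.28277087  78.95026643] [544.7 -88.7  29.5] 60.6
1595 [267.58996865 207.3799373 ] [ 613.  -189.8   29.5] 35.6
```

View pics/w6b.png

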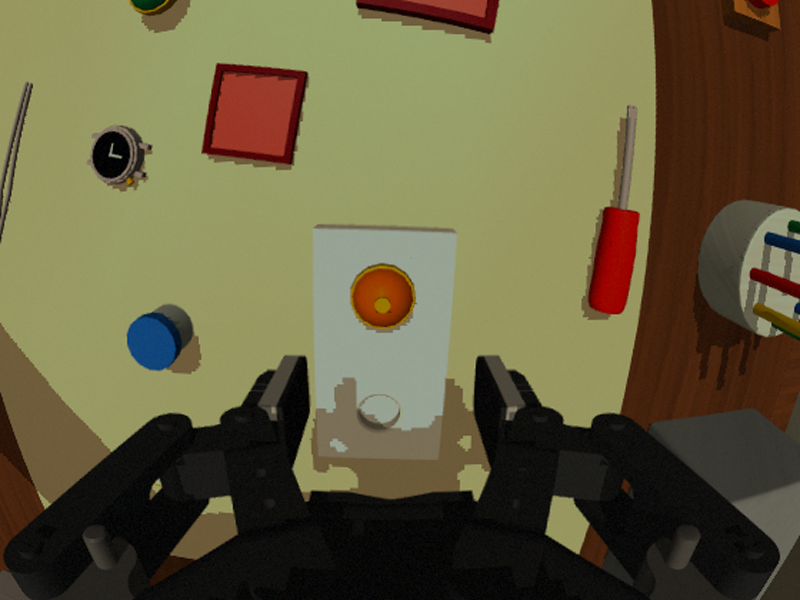

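Amber sits at (613.0,-189.8), cap up in the pocket, against a measured pocket centre of (613.1,-189.5). Next is the green ball.

>>> step_arm(deltas=[{"gripper":0.4,"x":-14.1,"y":18.6,"z":0,"rx":0,"ry":0,"rz":0},{"gripper":0.4,"x":-14.1,"y":18.6,"z":0,"rx":0,"ry":0,"rz":0},{"gripper":0.4,"x":-14.1,"y":18.6,"z":0,"rx":0,"ry":0,"rz":0},{"gripper":0.4,"x":-14.1,"y":18.6,"z":0,"rx":0,"ry":0,"rz":0},{"gripper":0.4,"x":-14.1,"y":18.6,"z":0,"rx":0,"ry":0,"rz":0},{"gripper":0.4,"x":-14.1,"y":18.6,"z":-4,"rx":0,"ry":0,"rz":0},{"gripper":0.4,"x":-14.1,"y":18.6,"z":-6,"rx":0,"ry":0,"rz":0},{"gripper":0.4,"x":-14.1,"y":18.6,"z":-6,"rx":0,"ry":0,"rz":0},{"gripper":0.4,"x":-14.1,"y":18.6,"z":-6,"rx":0,"ry":0,"rz":0}])

```text
clock: 8.07
tcp_pos: [471.3, -2.8, 89.2]
eef_rot: [-2.213, -2.226, 0.004]
wrist_force: [1.0, 0.1, 1.4]
grip_width: 59.7
gripper_force: 0.0
```

```bash
python3 - <<'E'
from w import *
f=grab('wrist','w7'); s=manip.sense(); print(f['origin'],s['tcp_pos'])
im=f['color']; m=mask(im,'green')|mask(im,'gilt'); m=cv2.morphologyEx(m,cv2.MORPH_CLOSE,np.ones((3,3)))
n,L,st,c=cv2.connectedComponentsWithStats(m)
for i in range(1,n):
    if st[i,4]>600:
        cn=cv2.findContours((L==i).astype(np.uint8),0,1)[0][0];(cx,cy),r=cv2.minEnclosingCircle(cn)
        print(st[i,4],c[i].round(),onz(f,cx,cy,14.5,True).round(1),np.linalg.norm(onz(f,cx+r,cy,14.5,True)-onz(f,cx-r,cy,14.5,True)).round(1))
E
```

```text
[470.61100124  67.22507242 206.0429855 ] [472.76155078  -3.2671204   90.20539802]
2601 [277. 225.] [472.3   1.7  14.5] 36.3
```

>>> step_arm(squeeze=20, deltas=[{"gripper":0.4,"x":0.05,"y":0.5,"z":-2.5,"rx":0,"ry":0,"rz":0},{"gripper":0.4,"x":0.05,"y":0.5,"z":-5.3,"rx":0,"ry":0,"rz":0},{"gripper":0.4,"x":0.05,"y":0.5,"z":-5.3,"rx":0,"ry":0,"rz":0},{"gripper":0.1,"x":0.05,"y":0.5,"z":-5.3,"rx":0,"ry":0,"rz":0},{"gripper":0.0,"x":0.05,"y":0.5,"z":-5.3,"rx":0,"ry":0,"rz":0},{"gripper":-0.1,"x":0.05,"y":0.5,"z":-5.3,"rx":0,"ry":0,"rz":0},{"gripper":-0.2,"x":0.05,"y":0.5,"z":-5.3,"rx":0,"ry":0,"rz":0},{"gripper":-0.3,"x":0.05,"y":0.5,"z":-5.3,"rx":0,"ry":0,"rz":0},{"gripper":-0.3,"x":0.05,"y":0.5,"z":-5.3,"rx":0,"ry":0,"rz":0},{"gripper":-0.3,"x":0.05,"y":0.5,"z":-5.3,"rx":0,"ry":0,"rz":0}])

```text
clock: 8.95
tcp_pos: [474.2, 1.7, 39.1]
eef_rot: [2.214, 2.225, 0.003]
wrist_force: [-0.5, -1.7, 7.1]
grip_width: 33.8
gripper_force: 19.2
```

>>> step_arm(deltas=[{"gripper":-0.3,"x":0,"y":0,"z":0.2,"rx":0,"ry":0,"rz":0},{"gripper":-0.3,"x":0,"y":0,"z":0.5,"rx":0,"ry":0,"rz":0},{"gripper":-0.3,"x":0,"y":0,"z":2.5,"rx":0,"ry":0,"rz":0},{"gripper":-0.3,"x":0,"y":0,"z":5.5,"rx":0,"ry":0,"rz":0},{"gripper":-0.3,"x":0,"y":0,"z":9.5,"rx":0,"ry":0,"rz":0},{"gripper":-0.3,"x":0,"y":0,"z":10,"rx":0,"ry":0,"rz":0}])

```text
clock: 9.45
tcp_pos: [475.9, 1.9, 142.8]
eef_rot: [2.212, 2.223, 0.009]
wrist_force: [1.4, -0.7, 0.5]
grip_width: 34.0
gripper_force: 20.2
```

>>> step_arm(deltas=[{"gripper":-0.3,"x":1,"y":-2,"z":0,"rx":0,"ry":0,"rz":0},{"gripper":-0.3,"x":13.6,"y":-27.1,"z":0,"rx":0,"ry":0,"rz":0},{"gripper":-0.3,"x":13.6,"y":-27.1,"z":0,"rx":0,"ry":0,"rz":0},{"gripper":-0.3,"x":13.6,"y":-27.1,"z":0,"rx":0,"ry":0,"rz":0},{"gripper":-0.3,"x":13.6,"y":-27.1,"z":0,"rx":0,"ry":0,"rz":0},{"gripper":-0.3,"x":13.6,"y":-27.1,"z":0,"rx":0,"ry":0,"rz":0},{"gripper":-0.3,"x":13.6,"y":-27.1,"z":0,"rx":0,"ry":0,"rz":0},{"gripper":-0.3,"x":13.6,"y":-27.1,"z":0,"rx":0,"ry":0,"rz":0},{"gripper":-0.3,"x":13.6,"y":-27.1,"z":-4,"rx":0,"ry":0,"rz":0},{"gripper":-0.3,"x":13.6,"y":-27.1,"z":-5,"rx":0,"ry":0,"rz":0}])

```text
clock: 10.28
tcp_pos: [607.8, -270.4, 84.3]
eef_rot: [-2.217, -2.223, 0.001]
wrist_force: [-2.6, 0.8, -1.6]
grip_width: 34.3
gripper_force: 20.2
```

>>> step_arm(deltas=[{"gripper":-0.3,"x":0,"y":0,"z":0,"rx":0,"ry":0,"rz":0},{"gripper":-0.3,"x":0,"y":0,"z":0,"rx":0,"ry":0,"rz":0}])

```text
clock: 10.45
tcp_pos: [608.1, -268.3, 87.0]
eef_rot: [-2.214, -2.226, 0.001]
wrist_force: [0.2, 0.7, -0.8]
grip_width: 33.8
gripper_force: 20.2
```

```bash
cat > g.py <<'E'
from w import *
import sys
f=grab('wrist',sys.argv[1]); s=manip.sense(); print(f['origin'].round(1),s['tcp_pos'].round(1))
im=f['color']; m=mask(im,'green')|mask(im,'gilt'); m=cv2.morphologyEx(m,cv2.MORPH_CLOSE,np.ones((3,3))); m[:,:180]=0;m[:,380:]=0
n,L,st,c=cv2.connectedComponentsWithStats(m)
for i in range(1,n):
    if st[i,4]>600:
        cn=cv2.findContours((L==i).astype(np.uint8),0,1)[0][0];(cx,cy),r=cv2.minEnclosingCircle(cn)
        for zb in(19,22,25):
            z=f['origin'][2]-116.7-zb; print(st[i,4],c[i].round(),zb,onz(f,cx,cy,z,True).round(1),np.linalg.norm(onz(f,cx+r,cy,z,True)-onz(f,cx-r,cy,z,True)).round(1))
E
python3 g.py w8
```

```text
[ 607.3 -198.3  204. ] [ 609.  -268.4   88.2]
3187 [284. 100.] 19 [ 611.8 -191.5   68.3] 28.0
3187 [284. 100.] 22 [ 611.9 -191.4   65.3] 28.6
3187 [284. 100.] 25 [ 612.  -191.3   62.3] 29.2
4009 [273. 266.] 19 [ 607.3 -265.    68.3] 34.3
4009 [273. 266.] 22 [ 607.3 -266.5   65.3] 35.1
4009 [273. 266.] 25 [ 607.3 -267.9   62.3] 35.8
```

>>> step_arm(deltas=[{"gripper":-0.3,"x":0.33,"y":-0.2,"z":-0.5,"rx":0,"ry":0,"rz":0},{"gripper":-0.3,"x":0.33,"y":-0.2,"z":-1.5,"rx":0,"ry":0,"rz":0},{"gripper":-0.3,"x":0.33,"y":-0.2,"z":-2,"rx":0,"ry":0,"rz":0},{"gripper":-0.3,"x":0.33,"y":-0.2,"z":-2,"rx":0,"ry":0,"rz":0},{"gripper":-0.3,"x":0.33,"y":-0.2,"z":-2,"rx":0,"ry":0,"rz":0}])

```text
clock: 10.92
tcp_pos: [611.9, -270.7, 66.9]
eef_rot: [-2.215, -2.227, 0.001]
wrist_force: [-0.5, 0.3, -0.2]
grip_width: 33.9
gripper_force: 20.2
```

```bash
python3 g.py w9; python3 - <<'E'
from w import *
f=load('w9')
for A,c,cn in blobs(f['color'],'amber',900,(180,0,380,200))[:1]:
    (cx,cy),r=cv2.minEnclosingCircle(cn); print(onz(f,cx,cy,29.5,True),np.linalg.norm(onz(f,cx+r,cy,29.5,True)-onz(f,cx-r,cy,29.5,True)))
E
```

```text
[ 611.  -200.6  183.8] [ 612.2 -270.8   67.3]
4016 [277.  92.] 19 [ 612.7 -191.    48.1] 31.7
4016 [277.  92.] 22 [ 612.8 -190.8   45.1] 32.4
4016 [277.  92.] 25 [ 612.8 -190.6   42.1] 33.1
3955 [273. 266.] 19 [ 611.2 -267.4   48.1] 34.4
3955 [273. 266.] 22 [ 611.2 -268.8   45.1] 35.1
3955 [273. 266.] 25 [ 611.2 -270.3   42.1] 35.9
[ 612.88726315 -189.90921471   29.5       ] 35.984433225534715
```

>>> step_arm(deltas=[{"gripper":-0.3,"x":-0.05,"y":0,"z":-0.5,"rx":0,"ry":0,"rz":0},{"gripper":-0.3,"x":-0.05,"y":0,"z":-1,"rx":0,"ry":0,"rz":0},{"gripper":-0.3,"x":-0.05,"y":0,"z":-1.1,"rx":0,"ry":0,"rz":0},{"gripper":-0.3,"x":-0.05,"y":0,"z":-1.2,"rx":0,"ry":0,"rz":0},{"gripper":-0.3,"x":-0.05,"y":0,"z":-1.2,"rx":0,"ry":0,"rz":0}])

```text
clock: 11.38
tcp_pos: [611.6, -270.7, 55.3]
eef_rot: [-2.215, -2.226, 0.0]
wrist_force: [-1.9, 1.9, 4.1]
grip_width: 34.5
gripper_force: 20.6
```

>>> step_arm(deltas=[{"gripper":-0.3,"x":0,"y":0,"z":-0.05,"rx":0,"ry":0,"rz":0},{"gripper":-0.3,"x":0,"y":0,"z":-0.1,"rx":0,"ry":0,"rz":0},{"gripper":-0.3,"x":0,"y":0,"z":-0.1,"rx":0,"ry":0,"rz":0}])

```text
clock: 11.63
tcp_pos: [611.6, -270.6, 54.9]
eef_rot: [-2.215, -2.226, -0.0]
wrist_force: [-2.5, 4.8, 7.8]
grip_width: 34.4
gripper_force: 21.0
```

>>> step_arm(deltas=[{"gripper":-0.3,"x":-0.03,"y":0.05,"z":0.05,"rx":0,"ry":0,"rz":0},{"gripper":-0.3,"x":-0.05,"y":0.1,"z":0.05,"rx":0,"ry":0,"rz":0},{"gripper":-0.3,"x":-0.05,"y":0.1,"z":-0.05,"rx":0,"ry":0,"rz":0},{"gripper":-0.3,"x":-0.05,"y":0.1,"z":-0.05,"rx":0,"ry":0,"rz":0}])

```text
clock: 11.97
tcp_pos: [611.6, -270.0, 54.4]
eef_rot: [2.216, 2.227, 0.001]
wrist_force: [-1.9, 2.7, 7.3]
grip_width: 34.4
gripper_force: 21.1
```

Forces are small. I release, then rise and travel towards the white watch.

>>> step_arm(deltas=[{"gripper":-0.12,"x":0,"y":0,"z":0,"rx":0,"ry":0,"rz":0},{"gripper":-0.05,"x":0,"y":0,"z":0,"rx":0,"ry":0,"rz":0},{"gripper":0.1,"x":0,"y":0,"z":0,"rx":0,"ry":0,"rz":0},{"gripper":0.25,"x":0,"y":0,"z":0,"rx":0,"ry":0,"rz":0},{"gripper":0.25,"x":0,"y":0,"z":0,"rx":0,"ry":0,"rz":0},{"gripper":0.3,"x":0,"y":0,"z":3,"rx":0,"ry":0,"rz":0},{"gripper":0.3,"x":0,"y":0,"z":7,"rx":0,"ry":0,"rz":0},{"gripper":0.3,"x":0,"y":0,"z":11,"rx":0,"ry":0,"rz":0},{"gripper":0.3,"x":0,"y":0,"z":14,"rx":0,"ry":0,"rz":0},{"gripper":0.3,"x":0,"y":0,"z":14,"rx":0,"ry":0,"rz":0}])

```text
clock: 12.8
tcp_pos: [614.8, -271.7, 201.4]
eef_rot: [2.208, 2.219, 0.006]
wrist_force: [0.2, -0.0, 0.3]
grip_width: 55.4
gripper_force: 0.0
```

```bash
python3 - <<'E'
from w import *
f=grab('wrist','w10'); s=manip.sense(); print(f['origin'],s['tcp_pos'])
im=f['color']; m=mask(im,'green')|mask(im,'gilt'); m=cv2.morphologyEx(m,cv2.MORPH_CLOSE,np.ones((3,3))); m[:,:200]=0;m[:,360:]=0
n,L,st,c=cv2.connectedComponentsWithStats(m)
for i in range(1,n):
    if st[i,4]>300:
        cn=cv2.findContours((L==i).astype(np.uint8),0,1)[0][0];(cx,cy),r=cv2.minEnclosingCircle(cn)
        print(st[i,4],c[i].round(),onz(f,cx,cy,29.5,True).round(1),np.linalg.norm(onz(f,cx+r,cy,29.5,True)-onz(f,cx-r,cy,29.5,True)).round(1))
a=cv2.imread('pics/w10.png');cv2.imwrite('pics/w10b.png',cv2.resize(a,(800,600),interpolation=cv2.INTER_CUBIC))
E
```

```text
[ 612.50599125 -201.06230526  317.93181007] [ 613.46645565 -271.06827421  198.17871821]
1243 [270. 103.] [ 612.9 -189.6   29.5] 35.5
1190 [268. 192.] [ 610.7 -269.7   29.5] 35.8
```

View pics/w10b.png

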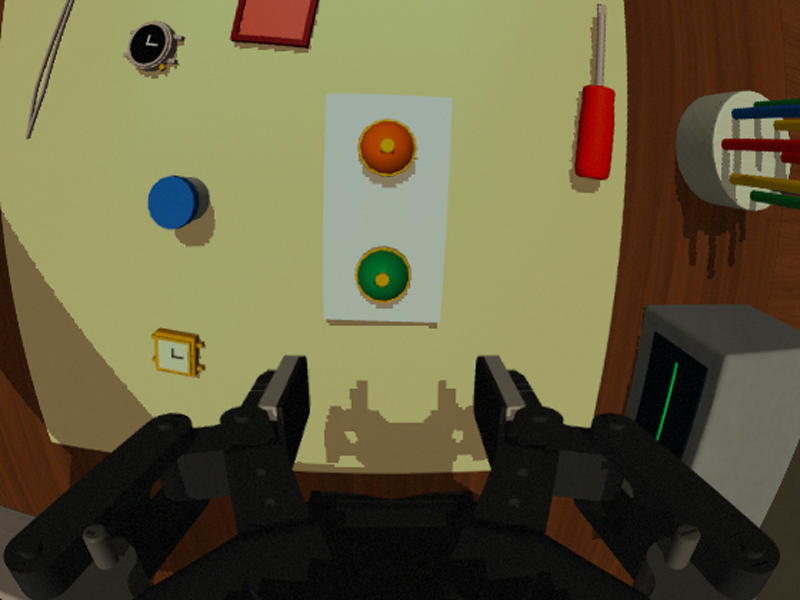

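Both balls sit in the pockets, cap up (amber (388,147), green (382,275)). Their measured centres are within 0.5 mm of the pockets. I go to the white watch with the gripper turned 90°.

>>> step_arm(deltas=[{"gripper":0.5,"x":-16.5,"y":58.6,"z":-2.5,"rx":0,"ry":0,"rz":1.57},{"gripper":0.5,"x":-16.5,"y":58.6,"z":-2.5,"rx":0,"ry":0,"rz":1.57},{"gripper":0.5,"x":-16.5,"y":58.6,"z":-2.5,"rx":0,"ry":0,"rz":1.57},{"gripper":0.5,"x":-16.5,"y":58.6,"z":-2.5,"rx":0,"ry":0,"rz":1.57},{"gripper":0.5,"x":-16.5,"y":58.6,"z":-2.5,"rx":0,"ry":0,"rz":1.57},{"gripper":0.5,"x":-16.5,"y":58.6,"z":-2.5,"rx":0,"ry":0,"rz":1.57},{"gripper":0.5,"x":-16.5,"y":58.6,"z":-2.5,"rx":0,"ry":0,"rz":1.57},{"gripper":0.5,"x":-16.5,"y":58.6,"z":-2.5,"rx":0,"ry":0,"rz":1.57},{"gripper":0.5,"x":-16.5,"y":58.6,"z":-2.5,"rx":0,"ry":0,"rz":1.57},{"gripper":0.5,"x":-16.5,"y":58.6,"z":-2.5,"rx":0,"ry":0,"rz":1.57}])

```text
clock: 13.68
tcp_pos: [496.7, 132.2, 175.4]
eef_rot: [-0.484, -3.102, 0.001]
wrist_force: [0.9, -0.4, -0.5]
grip_width: 64.2
gripper_force: 0.0
```

```bash
python3 -c "
from h import *
s=manip.sense();print(s['tcp_pos'],s['q'],R.from_rotvec(s['eef_rot']).as_matrix().round(3))"
```

```text
[496.69792707 132.19250575 175.43953992] [ 2.36969695e-01  3.79201329e-01  1.93115460e+00 -2.75339475e-05
  8.33383382e-01 -1.02393888e+00] [[-0.952  0.305 -0.002]
 [ 0.305  0.952 -0.001]
 [ 0.002 -0.001 -1.   ]]
```

>>> step_arm(deltas=[{"gripper":0.5,"x":-5,"y":17.9,"z":0,"rx":0,"ry":0,"rz":0.3},{"gripper":0.5,"x":-5,"y":17.9,"z":0,"rx":0,"ry":0,"rz":0.3},{"gripper":0.5,"x":-5,"y":17.9,"z":0,"rx":0,"ry":0,"rz":0.3},{"gripper":0.5,"x":-5,"y":17.9,"z":0,"rx":0,"ry":0,"rz":0.3},{"gripper":0.5,"x":-5,"y":17.9,"z":0,"rx":0,"ry":0,"rz":0.3},{"gripper":0.5,"x":-5,"y":17.9,"z":0,"rx":0,"ry":0,"rz":0.3},{"gripper":0.5,"x":-5,"y":17.9,"z":0,"rx":0,"ry":0,"rz":0.3},{"gripper":0.5,"x":-5,"y":17.9,"z":0,"rx":0,"ry":0,"rz":0.3}])

```text
clock: 14.35
tcp_pos: [447.9, 308.8, 175.7]
eef_rot: [-0.025, -3.14, 0.002]
wrist_force: [0.1, 0.0, -0.1]
grip_width: 64.0
gripper_force: 0.0
```

```bash
python3 - <<'E'
from w import *
f=grab('wrist','w11'); s=manip.sense(); print(f['origin'],s['tcp_pos'],R.from_rotvec(s['eef_rot']).as_matrix()[:2,:2].round(3))
a=cv2.imread('pics/w11.png');cv2.imwrite('pics/w11b.png',cv2.resize(a,(800,600),interpolation=cv2.INTER_CUBIC))
E
```

```text
[378.60486126 311.34394864 292.72627408] [448.23031882 308.43328485 175.9719687 ] [[-1.     0.017]
 [ 0.017  1.   ]]
```

View pics/w11b.png

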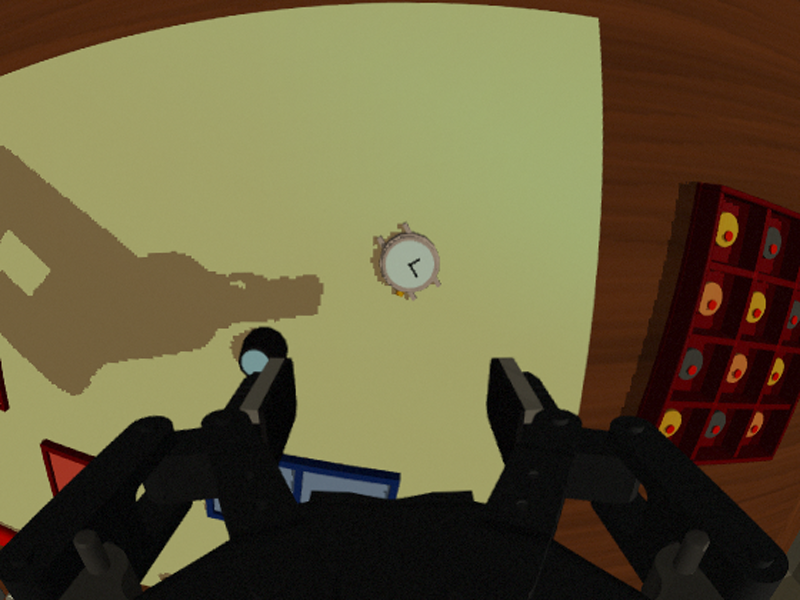

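The wrist view shows the white watch at (408,262), dial up, with lug pairs at about (392,234) and (424,288) and the crown near (400,292). I now get its exact pose.

```bash
python3 - <<'E'
from w import *
f=load('w11')
P=lambda u,v,z: onz(f,u/1.42857,v/1.42857,z,True)[:2]
a,b=P(392.5,234,6),P(424,288,6); print('lugs',a,b,'mid',(a+b)/2,np.linalg.norm(a-b),'axis',np.degrees(np.arctan2(*(b-a)[::-1])))
im=f['color']; lab=cv2.cvtColor(im,cv2.COLOR_RGB2LAB).astype(int); roi=np.s_[150:215,255:315]
# dial: bright low-chroma
h=cv2.cvtColor(im,cv2.COLOR_RGB2HSV).astype(int)
m=np.zeros(im.shape[:2],np.uint8); m[roi]=((h[...,1]<45)&(h[...,2]>95))[roi]
n,L,st,c=cv2.connectedComponentsWithStats(cv2.morphologyEx(m,cv2.MORPH_CLOSE,np.ones((5,5)))); i=1+st[1:,4].argmax(); cn=cv2.findContours((L==i).astype(np.uint8),0,1)[0][0]
e=cv2.fitEllipse(cn); print(st[i],e,'ctr',onz(f,*e[0],11,True)[:2],'diam',e[1][0]*np.linalg.norm(onz(f,e[0][0]+1,e[0][1],11,True)-onz(f,*e[0],11,True)))
x=im[140:225,235:335]; cv2.imwrite('pics/w11c.png',cv2.resize(x[:,:,::-1],(700,595),interpolation=cv2.INTER_CUBIC))
E
```

```text
lugs [419.63038842 311.60516437] [454.68799703 331.21113811] mid [437.15919272 321.40815124] 40.16752578391393 axis 29.216110485534884
[270 168  34  34 916] ((286.41375732421875, 184.51376342773438), (32.960655212402344, 33.571048736572266), 71.54440307617188) ctr [437.57479516 321.63333948] diam 29.195475161840072
```

View pics/w11c.png

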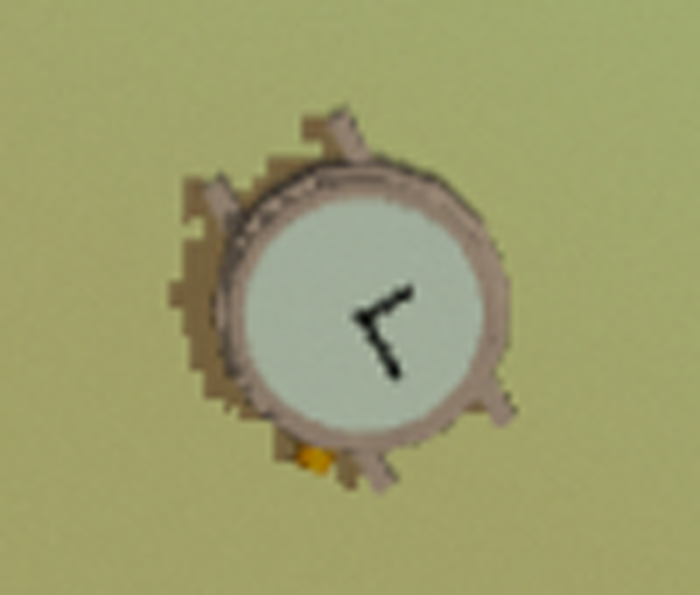

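White watch: centre (437.5,321.5), lug axis 29.5°. I turn the gripper +0.53 and descend in part.

>>> step_arm(squeeze=30, deltas=[{"gripper":0.5,"x":-1.05,"y":1.3,"z":-4,"rx":0,"ry":0,"rz":0.53},{"gripper":0.5,"x":-1.05,"y":1.3,"z":-8,"rx":0,"ry":0,"rz":0.53},{"gripper":0.5,"x":-1.05,"y":1.3,"z":-10,"rx":0,"ry":0,"rz":0.53},{"gripper":0.5,"x":-1.05,"y":1.3,"z":-10,"rx":0,"ry":0,"rz":0.53},{"gripper":0.5,"x":-1.05,"y":1.3,"z":-10,"rx":0,"ry":0,"rz":0.53},{"gripper":0.5,"x":-1.05,"y":1.3,"z":-10,"rx":0,"ry":0,"rz":0.53},{"gripper":0.3,"x":-1.05,"y":1.3,"z":-10,"rx":0,"ry":0,"rz":0.53},{"gripper":0.3,"x":-1.05,"y":1.3,"z":-10,"rx":0,"ry":0,"rz":0.53}])

```text
clock: 15.07
tcp_pos: [438.4, 322.0, 77.0]
eef_rot: [-0.795, 3.039, 0.0]
wrist_force: [0.0, -0.4, -0.3]
grip_width: 55.5
gripper_force: 0.0
```

```bash
cat > d.py <<'E'
from w import *
import sys
# white dial circle centre; args name
f=grab('wrist',sys.argv[1]); s=manip.sense(); M=R.from_rotvec(s['eef_rot']).as_matrix(); print(f['origin'].round(1),s['tcp_pos'].round(1),'tool y ang',np.degrees(np.arctan2(M[1,1],M[0,1])).round(1))
im=f['color']; h=cv2.cvtColor(im,cv2.COLOR_RGB2HSV).astype(int)
m=np.zeros(im.shape[:2],np.uint8); r=np.s_[150:300,215:335]; m[r]=((h[...,1]<45)&(h[...,2]>95))[r]
m=cv2.morphologyEx(m,cv2.MORPH_CLOSE,np.ones((5,5)))
n,L,st,c=cv2.connectedComponentsWithStats(m); i=1+st[1:,4].argmax(); cn=cv2.findContours((L==i).astype(np.uint8),0,1)[0][0]
e=cv2.fitEllipse(cn); print(st[i],'ctr',onz(f,*e[0],11,True)[:2].round(1),e)
E
python3 d.py w12
```

```text
[377.7 289.7 193.9] [438.4 322.2  77.1] tool y ang 119.3
[ 246  224   51   33 1034] ctr [442.2 323.4] ((269.8650817871094, 239.90594482421875), (30.557416915893555, 52.5529670715332), 95.37039947509766)
```

>>> step_arm(deltas=[{"gripper":0.2,"x":0,"y":0,"z":-2,"rx":0,"ry":0,"rz":0},{"gripper":0.2,"x":0,"y":0,"z":-4,"rx":0,"ry":0,"rz":0},{"gripper":0.2,"x":0,"y":0,"z":-4.4,"rx":0,"ry":0,"rz":0},{"gripper":0.2,"x":0,"y":0,"z":-4.4,"rx":0,"ry":0,"rz":0},{"gripper":0.2,"x":0,"y":0,"z":-4.4,"rx":0,"ry":0,"rz":0}])

```text
clock: 15.53
tcp_pos: [438.1, 322.7, 33.1]
eef_rot: [0.798, -3.038, 0.0]
wrist_force: [-0.6, 0.8, -0.9]
grip_width: 51.7
gripper_force: 0.0
```

>>> step_arm(deltas=[{"gripper":0.2,"x":0,"y":0,"z":-0.1,"rx":0,"ry":0,"rz":0},{"gripper":0.2,"x":0,"y":0,"z":-0.2,"rx":0,"ry":0,"rz":0},{"gripper":0.2,"x":0,"y":0,"z":-0.3,"rx":0,"ry":0,"rz":0},{"gripper":0.2,"x":0,"y":0,"z":-0.3,"rx":0,"ry":0,"rz":0}])

```text
clock: 15.87
tcp_pos: [438.1, 322.9, 30.1]
eef_rot: [-0.799, 3.038, 0.0]
wrist_force: [-0.5, -0.6, 0.2]
grip_width: 51.4
gripper_force: 0.0
```

>>> step_arm(squeeze=30, deltas=[{"gripper":0.1,"x":0,"y":0,"z":0.2,"rx":0,"ry":0,"rz":0},{"gripper":0.0,"x":0,"y":0,"z":0.2,"rx":0,"ry":0,"rz":0},{"gripper":-0.1,"x":0,"y":0,"z":0.2,"rx":0,"ry":0,"rz":0},{"gripper":-0.2,"x":0,"y":0,"z":0.2,"rx":0,"ry":0,"rz":0},{"gripper":-0.25,"x":0,"y":0,"z":0.2,"rx":0,"ry":0,"rz":0},{"gripper":-0.25,"x":0,"y":0,"z":0.2,"rx":0,"ry":0,"rz":0},{"gripper":-0.25,"x":0,"y":0,"z":0.2,"rx":0,"ry":0,"rz":0}])

```text
clock: 16.45
tcp_pos: [438.1, 322.8, 32.3]
eef_rot: [-0.799, 3.038, 0.0]
wrist_force: [-1.1, -1.5, 6.2]
grip_width: 35.3
gripper_force: 29.2
```

>>> step_arm(deltas=[{"gripper":-0.25,"x":0,"y":0,"z":0.3,"rx":0,"ry":0,"rz":0},{"gripper":-0.25,"x":0,"y":0,"z":2,"rx":0,"ry":0,"rz":0},{"gripper":-0.25,"x":0,"y":0,"z":5,"rx":0,"ry":0,"rz":0},{"gripper":-0.25,"x":0,"y":0,"z":9,"rx":0,"ry":0,"rz":0},{"gripper":-0.25,"x":0,"y":0,"z":12,"rx":0,"ry":0,"rz":0},{"gripper":-0.25,"x":0,"y":0,"z":12,"rx":0,"ry":0,"rz":0}])

```text
clock: 16.95
tcp_pos: [440.7, 324.7, 157.5]
eef_rot: [-0.797, 3.03, 0.005]
wrist_force: [0.9, 0.7, 0.0]
grip_width: 35.1
gripper_force: 30.1
```

```bash
python3 - <<'E'
from w import *
f=grab('wrist','w13'); s=manip.sense(); print(f['origin'],s['tcp_pos'],s['grip_width'],s['gripper_force'])
E
```

```text
[379.22285359 291.6011556  273.73165166] [439.68623871 323.96285236 155.02098151] 35.570346248957115 30.100330710411072
```

>>> step_arm(deltas=[{"gripper":-0.25,"x":4,"y":-1.4,"z":0.5,"rx":0,"ry":0,"rz":0},{"gripper":-0.25,"x":22.6,"y":-7.9,"z":3,"rx":0,"ry":0,"rz":0},{"gripper":-0.25,"x":22.6,"y":-7.9,"z":3,"rx":0,"ry":0,"rz":0},{"gripper":-0.25,"x":22.6,"y":-7.9,"z":3,"rx":0,"ry":0,"rz":0},{"gripper":-0.25,"x":22.6,"y":-7.9,"z":3,"rx":0,"ry":0,"rz":0},{"gripper":-0.25,"x":22.6,"y":-7.9,"z":3,"rx":0,"ry":0,"rz":0},{"gripper":-0.25,"x":22.6,"y":-7.9,"z":3,"rx":0,"ry":0,"rz":0},{"gripper":-0.25,"x":22.6,"y":-7.9,"z":3,"rx":0,"ry":0,"rz":0},{"gripper":-0.25,"x":22.6,"y":-7.9,"z":3,"rx":0,"ry":0,"rz":0}])

```text
clock: 17.75
tcp_pos: [662.5, 243.2, 179.5]
eef_rot: [0.797, -3.035, 0.0]
wrist_force: [0.4, -0.1, -0.3]
grip_width: 35.2
gripper_force: 30.2
```

```bash
cat > tray.py <<'E'
from w import *
import sys
f=grab('wrist',sys.argv[1]) if len(sys.argv)<4 else load(sys.argv[1]); k=sys.argv[2]; s=manip.sense(); print(f['origin'].round(1),s['tcp_pos'].round(1),round(s['grip_width'],1))
for A,c,cn in blobs(f['color'],k,800)[:2]:
    P=np.array([onz(f,*p,11,True)[:2] for p in cn[:,0]],np.float32); rc=cv2.minAreaRect(P)
    print(A,'bb',cv2.boundingRect(cn),'rect',np.round(rc[0],1),np.round(rc[1],1),round(rc[2],1))
E
python3 tray.py w14 blue
python3 - <<'E'
from w import *
f=load('w14'); cv2.imwrite('pics/w14b.png',cv2.resize(f['color'][:,:,::-1],(800,600),interpolation=cv2.INTER_CUBIC))
E
```

```text
[602.3 210.9 296.7] [662.2 243.7 179.9] 35.4
4830 bb (186, 66, 185, 173) rect [627.8 231.2] [153.2  79.3] 79.0
```

>>> step_arm(deltas=[{"gripper":-0.25,"x":-1.4,"y":1.3,"z":-2,"rx":0,"ry":0,"rz":0},{"gripper":-0.25,"x":-2.7,"y":2.5,"z":-6,"rx":0,"ry":0,"rz":0},{"gripper":-0.25,"x":-2.7,"y":2.5,"z":-10,"rx":0,"ry":0,"rz":0},{"gripper":-0.25,"x":-2.7,"y":2.5,"z":-12.5,"rx":0,"ry":0,"rz":0},{"gripper":-0.25,"x":-2.7,"y":2.5,"z":-13.5,"rx":0,"ry":0,"rz":0},{"gripper":-0.25,"x":-2.7,"y":2.5,"z":-13.8,"rx":0,"ry":0,"rz":0},{"gripper":-0.25,"x":-2.7,"y":2.5,"z":-13.8,"rx":0,"ry":0,"rz":0},{"gripper":-0.25,"x":-2.7,"y":2.5,"z":-13.8,"rx":0,"ry":0,"rz":0}])

```text
clock: 18.47
tcp_pos: [637.9, 269.3, 45.5]
eef_rot: [-0.799, 3.036, 0.001]
wrist_force: [0.6, -0.2, 0.6]
grip_width: 35.3
gripper_force: 30.2
```

>>> step_arm(deltas=[{"gripper":-0.25,"x":0,"y":0,"z":-0.1,"rx":0,"ry":0,"rz":0},{"gripper":-0.25,"x":0,"y":0,"z":-0.2,"rx":0,"ry":0,"rz":0},{"gripper":-0.25,"x":0,"y":0,"z":-0.3,"rx":0,"ry":0,"rz":0},{"gripper":-0.25,"x":0,"y":0,"z":-0.3,"rx":0,"ry":0,"rz":0}])

```text
clock: 18.8
tcp_pos: [637.3, 268.7, 41.4]
eef_rot: [-0.798, 3.037, 0.0]
wrist_force: [-0.7, 0.5, -0.6]
grip_width: 34.9
gripper_force: 30.2
```

>>> step_arm(deltas=[{"gripper":-0.25,"x":-0.2,"y":0,"z":0,"rx":0,"ry":0,"rz":0},{"gripper":-0.25,"x":-0.2,"y":0,"z":-0.1,"rx":0,"ry":0,"rz":0},{"gripper":-0.25,"x":-0.2,"y":0,"z":-0.2,"rx":0,"ry":0,"rz":0},{"gripper":-0.25,"x":-0.2,"y":0,"z":-0.3,"rx":0,"ry":0,"rz":0},{"gripper":-0.25,"x":-0.2,"y":0,"z":-0.3,"rx":0,"ry":0,"rz":0}])

```text
clock: 19.22
tcp_pos: [634.9, 268.7, 38.4]
eef_rot: [0.799, -3.038, 0.0]
wrist_force: [-2.6, -1.1, 5.5]
grip_width: 34.9
gripper_force: 31.1
```

Contact at 38.4 with 5.5 N, so the watch is on the floor. I release gently and retreat.

>>> step_arm(deltas=[{"gripper":-0.15,"x":0,"y":0,"z":0,"rx":0,"ry":0,"rz":0},{"gripper":-0.08,"x":0,"y":0,"z":0,"rx":0,"ry":0,"rz":0},{"gripper":0.0,"x":0,"y":0,"z":0,"rx":0,"ry":0,"rz":0},{"gripper":0.03,"x":0,"y":0,"z":0,"rx":0,"ry":0,"rz":0},{"gripper":0.03,"x":0,"y":0,"z":0.5,"rx":0,"ry":0,"rz":0},{"gripper":0.2,"x":0,"y":0,"z":3,"rx":0,"ry":0,"rz":0},{"gripper":0.4,"x":0,"y":0,"z":7,"rx":0,"ry":0,"rz":0},{"gripper":0.5,"x":0,"y":0,"z":11,"rx":0,"ry":0,"rz":0},{"gripper":0.5,"x":0,"y":0,"z":12,"rx":0,"ry":0,"rz":0}])

```text
clock: 19.97
tcp_pos: [638.1, 270.0, 164.8]
eef_rot: [-0.796, 3.029, 0.002]
wrist_force: [1.0, 0.6, 0.9]
grip_width: 63.8
gripper_force: 0.0
```

```bash
python3 - <<'E'
from w import *
f=grab('wrist','w15'); s=manip.sense(); print(f['origin'],s['tcp_pos'],s['grip_width'])
im=f['color']; h=cv2.cvtColor(im,cv2.COLOR_RGB2HSV).astype(int)
m=((h[...,1]<45)&(h[...,2]>110)).astype(np.uint8); n,L,st,c=cv2.connectedComponentsWithStats(m)
for i in range(1,n):
    if st[i,4]>250: print(st[i],c[i].round(),onz(f,*c[i],18,True)[:2].round(1))
E
```

```text
[576.48389948 237.10538714 280.98515135] [638.20605081 270.02175181 164.68280412] 63.92120044080421
[257 176  36  35 974] [274. 193.] [633.  269.5]
```

White lies at (633.0,269.5), inside its bay (centre (634.9,267.5)). Now the black watch.

>>> step_arm(deltas=[{"gripper":0.5,"x":-18.4,"y":-37.7,"z":1,"rx":0,"ry":0,"rz":-0.52},{"gripper":0.5,"x":-18.4,"y":-37.7,"z":1,"rx":0,"ry":0,"rz":-0.52},{"gripper":0.5,"x":-18.4,"y":-37.7,"z":1,"rx":0,"ry":0,"rz":-0.52},{"gripper":0.5,"x":-18.4,"y":-37.7,"z":1,"rx":0,"ry":0,"rz":-0.52},{"gripper":0.5,"x":-18.4,"y":-37.7,"z":1,"rx":0,"ry":0,"rz":-0.52},{"gripper":0.5,"x":-18.4,"y":-37.7,"z":1,"rx":0,"ry":0,"rz":-0.52},{"gripper":0.5,"x":-18.4,"y":-37.7,"z":1,"rx":0,"ry":0,"rz":-0.52},{"gripper":0.5,"x":-18.4,"y":-37.7,"z":1,"rx":0,"ry":0,"rz":-0.52},{"gripper":0.5,"x":-18.4,"y":-37.7,"z":1,"rx":0,"ry":0,"rz":-0.52},{"gripper":0.5,"x":-18.4,"y":-37.7,"z":1,"rx":0,"ry":0,"rz":-0.52}])

```text
clock: 20.85
tcp_pos: [450.7, -106.9, 167.4]
eef_rot: [-0.008, -3.141, -0.0]
wrist_force: [1.1, -0.4, 0.1]
grip_width: 64.2
gripper_force: 0.0
```

>>> step_arm(deltas=[{"gripper":0.5,"x":-0.9,"y":-1.9,"z":0,"rx":0,"ry":0,"rz":0},{"gripper":0.5,"x":-0.9,"y":-1.9,"z":0,"rx":0,"ry":0,"rz":0},{"gripper":0.5,"x":-0.9,"y":-1.9,"z":0,"rx":0,"ry":0,"rz":0}])

```text
clock: 21.1
tcp_pos: [442.6, -125.5, 167.4]
eef_rot: [-0.014, -3.141, -0.0]
wrist_force: [0.5, 0.1, -0.2]
grip_width: 64.0
gripper_force: 0.0
```

```bash
python3 - <<'E'
from w import *
f=grab('wrist','w16'); s=manip.sense(); M=R.from_rotvec(s['eef_rot']).as_matrix(); print(f['origin'],s['tcp_pos'],np.degrees(np.arctan2(M[1,1],M[0,1])))
im=f['color']; p=[f['origin'][:2]] 
# project approx watch pos: search column near 273 ; dark dial
h=cv2.cvtColor(im,cv2.COLOR_RGB2HSV).astype(int)
m=(h[...,2]<50).astype(np.uint8); n,L,st,c=cv2.connectedComponentsWithStats(m)
for i in range(1,n):
    if 300<st[i,4]<5000: print(st[i],c[i].round(),onz(f,*c[i],11,True)[:2].round(1))
cv2.imwrite('pics/w16c.png',cv2.resize(im[100:250,150:350,::-1],(800,600),interpolation=cv2.INTER_CUBIC))
E
```

```text
[ 373.13374744 -123.57937378  284.32795403] [ 443.10571988 -124.74124335  167.44408244] 89.58466091247831
[   0    0  135   53 4142] [50. 18.] [ 253.2 -343.8]
[281 182  34  33 835] [298. 198.] [ 442.2 -102.9]
[541 227  19  28 405] [551. 240.] [495.8 215.4]
```

View pics/w16c.png

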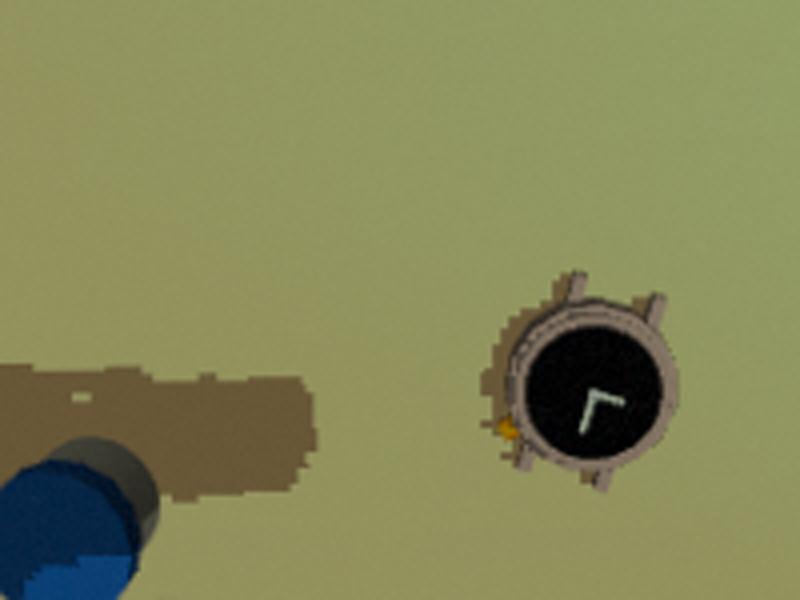

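The crop shows the black watch, dial up, centred at (593,392), with lug pairs at (616,295) and (563,470) and the jar at lower left.

```bash
python3 - <<'E'
from w import *
f=load('w16'); P=lambda u,v: onz(f,150+u/4,100+v/4,6,True)[:2]
a,b=P(616,295),P(563,471); print(a,b,(a+b)/2,np.linalg.norm(a-b),np.degrees(np.arctan2(*(b-a)[::-1])))
for l,r in(((577,285),(524,460)),((655,305),(602,480))):
  a,b=P(*l),P(*r); print(np.degrees(np.arctan2(*(b-a)[::-1])))
E
```

```text
[422.20062399 -97.19814242] [ 462.20700394 -108.6040276 ] [ 442.20381397 -102.90108501] 41.600536700105444 -15.912938700098842
-16.40812255173197
-15.600602560905374
```

>>> step_arm(squeeze=30, deltas=[{"gripper":0.5,"x":0,"y":2.2,"z":-3,"rx":0,"ry":0,"rz":-0.27},{"gripper":0.5,"x":0,"y":2.2,"z":-6,"rx":0,"ry":0,"rz":-0.27},{"gripper":0.4,"x":0,"y":2.2,"z":-9,"rx":0,"ry":0,"rz":-0.27},{"gripper":0.3,"x":0,"y":2.2,"z":-11.5,"rx":0,"ry":0,"rz":-0.27},{"gripper":0.3,"x":0,"y":2.2,"z":-12.5,"rx":0,"ry":0,"rz":-0.27},{"gripper":0.3,"x":0,"y":2.2,"z":-13,"rx":0,"ry":0,"rz":-0.27},{"gripper":0.3,"x":0,"y":2.2,"z":-13.3,"rx":0,"ry":0,"rz":-0.27},{"gripper":0.3,"x":0,"y":2.2,"z":-13.5,"rx":0,"ry":0,"rz":-0.27},{"gripper":0.3,"x":0,"y":2.2,"z":-13.5,"rx":0,"ry":0,"rz":-0.27},{"gripper":0.3,"x":0,"y":2.2,"z":-13.5,"rx":0,"ry":0,"rz":-0.27}])

```text
clock: 21.98
tcp_pos: [444.0, -102.8, 33.6]
eef_rot: [0.431, 3.11, -0.0]
wrist_force: [-0.2, -0.2, 0.8]
grip_width: 55.5
gripper_force: 0.0
```

>>> step_arm(deltas=[{"gripper":0.1,"x":-0.1,"y":0,"z":-0.1,"rx":0,"ry":0,"rz":0},{"gripper":0.0,"x":-0.1,"y":0,"z":-0.1,"rx":0,"ry":0,"rz":0},{"gripper":-0.1,"x":-0.1,"y":0,"z":-0.1,"rx":0,"ry":0,"rz":0},{"gripper":-0.2,"x":-0.1,"y":0,"z":-0.1,"rx":0,"ry":0,"rz":0},{"gripper":-0.25,"x":-0.1,"y":0,"z":-0.1,"rx":0,"ry":0,"rz":0},{"gripper":-0.25,"x":-0.1,"y":0,"z":-0.1,"rx":0,"ry":0,"rz":0},{"gripper":-0.25,"x":-0.1,"y":0,"z":-0.1,"rx":0,"ry":0,"rz":0},{"gripper":-0.25,"x":-0.1,"y":0,"z":-0.1,"rx":0,"ry":0,"rz":0}])

```text
clock: 22.65
tcp_pos: [442.4, -102.8, 32.3]
eef_rot: [0.432, 3.111, -0.0]
wrist_force: [-1.6, 0.0, 9.7]
grip_width: 35.2
gripper_force: 29.0
```

>>> step_arm(deltas=[{"gripper":-0.25,"x":0,"y":0,"z":0.3,"rx":0,"ry":0,"rz":0},{"gripper":-0.25,"x":0,"y":0,"z":2,"rx":0,"ry":0,"rz":0},{"gripper":-0.25,"x":0,"y":0,"z":5,"rx":0,"ry":0,"rz":0},{"gripper":-0.25,"x":0,"y":0,"z":9,"rx":0,"ry":0,"rz":0},{"gripper":-0.25,"x":0,"y":0,"z":11,"rx":0,"ry":0,"rz":0},{"gripper":-0.25,"x":0,"y":0,"z":11,"rx":0,"ry":0,"rz":0}])

```text
clock: 23.15
tcp_pos: [444.7, -103.3, 145.7]
eef_rot: [0.431, 3.104, -0.001]
wrist_force: [1.6, -0.2, -1.0]
grip_width: 35.4
gripper_force: 30.2
```

>>> step_arm(deltas=[{"gripper":-0.25,"x":2,"y":3,"z":1,"rx":0,"ry":0,"rz":0.1},{"gripper":-0.25,"x":17.8,"y":29.8,"z":1,"rx":0,"ry":0,"rz":0.79},{"gripper":-0.25,"x":17.8,"y":29.8,"z":1,"rx":0,"ry":0,"rz":0.79},{"gripper":-0.25,"x":17.8,"y":29.8,"z":1,"rx":0,"ry":0,"rz":0.79},{"gripper":-0.25,"x":17.8,"y":29.8,"z":1,"rx":0,"ry":0,"rz":0.79},{"gripper":-0.25,"x":17.8,"y":29.8,"z":1,"rx":0,"ry":0,"rz":0.79},{"gripper":-0.25,"x":17.8,"y":29.8,"z":1,"rx":0,"ry":0,"rz":0.79},{"gripper":-0.25,"x":17.8,"y":29.8,"z":1,"rx":0,"ry":0,"rz":0.79},{"gripper":-0.25,"x":17.8,"y":29.8,"z":1,"rx":0,"ry":0,"rz":0.79},{"gripper":-0.25,"x":17.8,"y":29.8,"z":1,"rx":0,"ry":0,"rz":0.79}])

```text
clock: 23.98
tcp_pos: [621.9, 199.4, 150.6]
eef_rot: [-0.804, 3.035, 0.001]
wrist_force: [-0.1, -0.6, -0.8]
grip_width: 34.6
gripper_force: 30.2
```

>>> step_arm(deltas=[{"gripper":-0.25,"x":0,"y":0,"z":-3,"rx":0,"ry":0,"rz":0},{"gripper":-0.25,"x":0,"y":0,"z":-6,"rx":0,"ry":0,"rz":0},{"gripper":-0.25,"x":0,"y":0,"z":-8.5,"rx":0,"ry":0,"rz":0},{"gripper":-0.25,"x":0,"y":0,"z":-9.5,"rx":0,"ry":0,"rz":0},{"gripper":-0.25,"x":0,"y":0,"z":-9.5,"rx":0,"ry":0,"rz":0},{"gripper":-0.25,"x":0,"y":0,"z":-9.5,"rx":0,"ry":0,"rz":0}])

```text
clock: 24.48
tcp_pos: [619.9, 194.8, 56.3]
eef_rot: [0.798, -3.037, 0.0]
wrist_force: [-0.6, -0.3, -0.1]
grip_width: 35.2
gripper_force: 30.2
```

```bash
python3 - <<'E'
from w import *
s=manip.sense(); M=R.from_rotvec(s['eef_rot']).as_matrix(); print(s['tcp_pos'],np.degrees(np.arctan2(M[1,1],M[0,1])),s['q'][5],s['grip_width'])
E
```

```text
[619.86942993 194.80460215  56.33523736] 119.43439260976044 -1.7982747900587666 35.165451658478645
```

>>> step_arm(deltas=[{"gripper":-0.25,"x":0.1,"y":0,"z":-0.8,"rx":0,"ry":0,"rz":0},{"gripper":-0.25,"x":0.1,"y":0,"z":-1.3,"rx":0,"ry":0,"rz":0},{"gripper":-0.25,"x":0.1,"y":0,"z":-1.5,"rx":0,"ry":0,"rz":0},{"gripper":-0.25,"x":0.1,"y":0,"z":-1.6,"rx":0,"ry":0,"rz":0},{"gripper":-0.25,"x":0.1,"y":0,"z":-1.7,"rx":0,"ry":0,"rz":0},{"gripper":-0.25,"x":0.1,"y":0,"z":-1.75,"rx":0,"ry":0,"rz":0},{"gripper":-0.25,"x":0.1,"y":0,"z":-1.75,"rx":0,"ry":0,"rz":0}])

```text
clock: 25.07
tcp_pos: [621.3, 195.4, 39.4]
eef_rot: [-0.799, 3.038, -0.0]
wrist_force: [-0.5, 0.5, -0.4]
grip_width: 35.1
gripper_force: 30.2
```

>>> step_arm(deltas=[{"gripper":-0.25,"x":0,"y":0,"z":-0.1,"rx":0,"ry":0,"rz":0},{"gripper":-0.25,"x":0,"y":0,"z":-0.15,"rx":0,"ry":0,"rz":0},{"gripper":-0.25,"x":0,"y":0,"z":-0.15,"rx":0,"ry":0,"rz":0}])

```text
clock: 25.32
tcp_pos: [621.5, 195.5, 38.5]
eef_rot: [-0.799, 3.038, 0.0]
wrist_force: [-0.7, -0.7, 5.5]
grip_width: 35.3
gripper_force: 31.1
```

>>> step_arm(deltas=[{"gripper":-0.15,"x":0,"y":0,"z":0,"rx":0,"ry":0,"rz":0},{"gripper":-0.08,"x":0,"y":0,"z":0,"rx":0,"ry":0,"rz":0},{"gripper":0.0,"x":0,"y":0,"z":0,"rx":0,"ry":0,"rz":0},{"gripper":0.03,"x":0,"y":0,"z":0,"rx":0,"ry":0,"rz":0},{"gripper":0.03,"x":0,"y":0,"z":0.5,"rx":0,"ry":0,"rz":0},{"gripper":0.2,"x":0,"y":0,"z":3,"rx":0,"ry":0,"rz":0},{"gripper":0.4,"x":0,"y":0,"z":7,"rx":0,"ry":0,"rz":0},{"gripper":0.5,"x":0,"y":0,"z":11,"rx":0,"ry":0,"rz":0},{"gripper":0.5,"x":0,"y":0,"z":14,"rx":0,"ry":0,"rz":0}])

```text
clock: 26.07
tcp_pos: [621.9, 195.6, 180.9]
eef_rot: [-0.798, 3.036, 0.0]
wrist_force: [0.7, 0.6, 0.8]
grip_width: 63.8
gripper_force: 0.0
```

```bash
python3 - <<'E'
from w import *
f=grab('wrist','w17'); s=manip.sense(); print(f['origin'],s['tcp_pos'],s['grip_width'])
im=f['color']; h=cv2.cvtColor(im,cv2.COLOR_RGB2HSV).astype(int)
for nm,m in(('w',(h[...,1]<45)&(h[...,2]>110)),('b',h[...,2]<45)):
  n,L,st,c=cv2.connectedComponentsWithStats(m.astype(np.uint8))
  for i in range(1,n):
    if 250<st[i,4]<3000: print(nm,st[i],c[i].round(),onz(f,*c[i],18,True)[:2].round(1))
E
```

```text
[561.04395584 163.01003428 297.60876514] [624.87412526 196.46504394 186.87695095] 63.914401638115415
w [319 228  32  30 699] [334. 243.] [633.1 269.2]
b [ 91  68  58 109 395] [124. 121.] [626.7  43.3]
b [ 58  75  44  95 261] [ 75. 120.] [649.   -7.6]
b [348  74  37  33 550] [361.  91.] [502.7 216.8]
b [258 180  33  32 776] [274. 195.] [621.4 197.4]
b [ 485  201   75  145 2242] [527. 260.] [538.2 504.5]
b [540 238  20  46 380] [552. 264.] [519.7 559.5]
b [514 272  30  44 474] [529. 295.] [571.  554.2]
b [527 290  28  41 414] [541. 312.] [579.6 608.2]
b [538 307  22  38 353] [551. 328.] [590.9 664.3]
```

Black lies at (621.4,197.4), inside its bay. Now the square watch.

```bash
cat > sq.py <<'E'
from w import *
import sys
f=load(sys.argv[1]) if len(sys.argv)>2 else grab('wrist',sys.argv[1]); s=manip.sense(); M=R.from_rotvec(s['eef_rot']).as_matrix(); print(f['origin'].round(1),s['tcp_pos'].round(1),np.degrees(np.arctan2(M[1,1],M[0,1])).round(1))
for A,c,cn in blobs(f['color'],'gilt',150)[:6]:
    P=np.array([onz(f,*p,8,True)[:2] for p in cn[:,0]],np.float32); rc=cv2.minAreaRect(P); print(A,c.round(),np.round(rc[0],1),np.round(rc[1],1),round(rc[2],1))
E
python3 sq.py w10 0; python3 sq.py w4 0
```

```text
[ 612.5 -201.1  317.9] [624.9 196.5 186.9] 119.5
1243 [270. 103.] [ 613.  -189.1] [36.7 37.3] 0.2
533 [125. 244.] [ 449.7 -335.9] [37.3 45.9] 81.8
171 [269. 192.] [ 610.8 -275.1] [37.4 38.3] 0.1
[ 612.9 -229.7  268.7] [624.9 196.5 186.9] 119.5
4229 [273. 271.] [ 613.  -364.4] [65.6 73.4] 1.5
621 [104. 237.] [ 450.3 -336.4] [37.  46.3] 81.5
```

>>> step_arm(deltas=[{"gripper":0.5,"x":-16.5,"y":-53.5,"z":0,"rx":0,"ry":0,"rz":-0.55},{"gripper":0.5,"x":-16.5,"y":-53.5,"z":0,"rx":0,"ry":0,"rz":-0.55},{"gripper":0.5,"x":-16.5,"y":-53.5,"z":0,"rx":0,"ry":0,"rz":-0.55},{"gripper":0.5,"x":-16.5,"y":-53.5,"z":0,"rx":0,"ry":0,"rz":-0.55},{"gripper":0.5,"x":-16.5,"y":-53.5,"z":0,"rx":0,"ry":0,"rz":-0.55},{"gripper":0.5,"x":-16.5,"y":-53.5,"z":0,"rx":0,"ry":0,"rz":-0.55},{"gripper":0.5,"x":-16.5,"y":-53.5,"z":0,"rx":0,"ry":0,"rz":-0.55},{"gripper":0.5,"x":-16.5,"y":-53.5,"z":0,"rx":0,"ry":0,"rz":-0.55},{"gripper":0.5,"x":-16.5,"y":-53.5,"z":0,"rx":0,"ry":0,"rz":-0.55},{"gripper":0.5,"x":-16.5,"y":-53.5,"z":0,"rx":0,"ry":0,"rz":-0.55}])

```text
clock: 26.95
tcp_pos: [497.5, -204.6, 177.9]
eef_rot: [0.056, 3.141, -0.0]
wrist_force: [0.8, -0.7, 0.4]
grip_width: 63.7
gripper_force: 0.0
```

>>> step_arm(deltas=[{"gripper":0.5,"x":-4,"y":-11.3,"z":-3,"rx":0,"ry":0,"rz":-0.1},{"gripper":0.5,"x":-4,"y":-11.3,"z":-5,"rx":0,"ry":0,"rz":-0.1},{"gripper":0.5,"x":-4,"y":-11.3,"z":-5,"rx":0,"ry":0,"rz":-0.1},{"gripper":0.5,"x":-4,"y":-11.3,"z":-5,"rx":0,"ry":0,"rz":-0.1},{"gripper":0.5,"x":-4,"y":-11.3,"z":-5,"rx":0,"ry":0,"rz":-0.1},{"gripper":0.5,"x":-4,"y":-11.3,"z":-5,"rx":0,"ry":0,"rz":-0.1}])

```text
clock: 27.45
tcp_pos: [458.3, -315.7, 127.6]
eef_rot: [-0.215, -3.134, -0.001]
wrist_force: [0.4, 0.2, -0.3]
grip_width: 64.1
gripper_force: 0.0
```

```bash
python3 sq.py w18
```

```text
[ 389.4 -305.1  244.5] [ 458.8 -315.2  128. ] 82.2
1095 [242. 197.] [ 447.1 -337.5] [34.6 44.7] 82.3
```

>>> step_arm(squeeze=30, deltas=[{"gripper":0.5,"x":-1.1,"y":-2.15,"z":-1,"rx":0,"ry":0,"rz":0},{"gripper":0.5,"x":-1.1,"y":-2.15,"z":-4,"rx":0,"ry":0,"rz":0},{"gripper":0.4,"x":-1.1,"y":-2.15,"z":-6.5,"rx":0,"ry":0,"rz":0},{"gripper":0.3,"x":-1.1,"y":-2.15,"z":-8,"rx":0,"ry":0,"rz":0},{"gripper":0.3,"x":-1.1,"y":-2.15,"z":-9,"rx":0,"ry":0,"rz":0},{"gripper":0.3,"x":-1.1,"y":-2.15,"z":-9.4,"rx":0,"ry":0,"rz":0},{"gripper":0.3,"x":-1.1,"y":-2.15,"z":-9.5,"rx":0,"ry":0,"rz":0},{"gripper":0.3,"x":-1.1,"y":-2.15,"z":-9.5,"rx":0,"ry":0,"rz":0}])

```text
clock: 28.17
tcp_pos: [448.3, -337.1, 33.5]
eef_rot: [0.211, 3.133, -0.001]
wrist_force: [0.1, 0.7, 0.5]
grip_width: 55.5
gripper_force: 0.0
```

```bash
python3 sq.py w19
```

```text
[ 379.3 -326.4  150.2] [ 448.3 -337.3   33.7] 82.3
2333 [269. 255.] [ 446.2 -337.3] [34.5 45.8] 82.2
```

>>> step_arm(deltas=[{"gripper":0.1,"x":-0.1,"y":0,"z":-0.1,"rx":0,"ry":0,"rz":0},{"gripper":0.0,"x":-0.1,"y":0,"z":-0.1,"rx":0,"ry":0,"rz":0},{"gripper":-0.1,"x":-0.1,"y":0,"z":-0.1,"rx":0,"ry":0,"rz":0},{"gripper":-0.2,"x":-0.1,"y":0,"z":-0.1,"rx":0,"ry":0,"rz":0},{"gripper":-0.3,"x":-0.1,"y":0,"z":-0.1,"rx":0,"ry":0,"rz":0},{"gripper":-0.35,"x":-0.1,"y":0,"z":-0.1,"rx":0,"ry":0,"rz":0},{"gripper":-0.35,"x":-0.1,"y":0,"z":-0.1,"rx":0,"ry":0,"rz":0},{"gripper":-0.35,"x":-0.1,"y":0,"z":-0.1,"rx":0,"ry":0,"rz":0}])

```text
clock: 28.88
tcp_pos: [446.7, -337.6, 32.3]
eef_rot: [0.213, 3.134, -0.001]
wrist_force: [-0.2, 1.7, 5.0]
grip_width: 32.5
gripper_force: 29.3
```

>>> step_arm(deltas=[{"gripper":-0.35,"x":0,"y":0,"z":0.3,"rx":0,"ry":0,"rz":0},{"gripper":-0.35,"x":0,"y":0,"z":2,"rx":0,"ry":0,"rz":0},{"gripper":-0.35,"x":0,"y":0,"z":5,"rx":0,"ry":0,"rz":0},{"gripper":-0.35,"x":0,"y":0,"z":9,"rx":0,"ry":0,"rz":0},{"gripper":-0.35,"x":0,"y":0,"z":13,"rx":0,"ry":0,"rz":0},{"gripper":-0.35,"x":0,"y":0,"z":14,"rx":0,"ry":0,"rz":0}])

```text
clock: 29.38
tcp_pos: [448.7, -339.1, 177.5]
eef_rot: [0.213, 3.127, -0.007]
wrist_force: [1.3, -0.7, 0.6]
grip_width: 32.7
gripper_force: 30.0
```

>>> step_arm(deltas=[{"gripper":-0.35,"x":2,"y":3,"z":0,"rx":0,"ry":0,"rz":-0.1},{"gripper":-0.35,"x":23.3,"y":35.2,"z":0,"rx":0,"ry":0,"rz":-0.8},{"gripper":-0.35,"x":23.3,"y":35.2,"z":0,"rx":0,"ry":0,"rz":-0.8},{"gripper":-0.35,"x":23.3,"y":35.2,"z":0,"rx":0,"ry":0,"rz":-0.8},{"gripper":-0.35,"x":23.3,"y":35.2,"z":0,"rx":0,"ry":0,"rz":-0.8},{"gripper":-0.35,"x":23.3,"y":35.2,"z":0,"rx":0,"ry":0,"rz":-0.8},{"gripper":-0.35,"x":23.3,"y":35.2,"z":0,"rx":0,"ry":0,"rz":-0.8},{"gripper":-0.35,"x":23.3,"y":35.2,"z":0,"rx":0,"ry":0,"rz":-0.8},{"gripper":-0.35,"x":23.3,"y":35.2,"z":0,"rx":0,"ry":0,"rz":-0.8},{"gripper":-0.35,"x":23.3,"y":35.2,"z":0,"rx":0,"ry":0,"rz":-0.8}])

```text
clock: 30.22
tcp_pos: [665.7, -4.9, 171.2]
eef_rot: [-1.417, -2.803, 0.001]
wrist_force: [1.2, -0.4, -1.1]
grip_width: 32.3
gripper_force: 30.1
```

>>> step_arm(deltas=[{"gripper":-0.35,"x":0,"y":0,"z":0,"rx":0,"ry":0,"rz":0},{"gripper":-0.35,"x":0,"y":0,"z":0,"rx":0,"ry":0,"rz":0},{"gripper":-0.35,"x":0,"y":0,"z":0,"rx":0,"ry":0,"rz":0}])

```text
clock: 30.47
tcp_pos: [664.5, -6.7, 170.9]
eef_rot: [-1.415, -2.803, 0.002]
wrist_force: [-0.3, 0.4, -1.2]
grip_width: 32.5
gripper_force: 30.1
```

```bash
python3 tray.py w20 red; python3 - <<'E'
from w import *
s=manip.sense(); M=R.from_rotvec(s['eef_rot']).as_matrix(); print(np.degrees(np.arctan2(M[1,1],M[0,1])))
f=load('w20'); cv2.imwrite('pics/w20b.png',cv2.resize(f['color'][:,:,::-1],(800,600),interpolation=cv2.INTER_CUBIC))
E
```

```text
[623.1  50.  287.8] [664.3  -7.4 171. ] 32.9
8117 bb (203, 105, 126, 124) rect [643.7  10.3] [78.7 79. ] 79.8
2730 bb (85, 146, 69, 78) rect [538.1 -83.2] [54.2 54.1] 79.6
36.36512701212882
```

View pics/w20b.png

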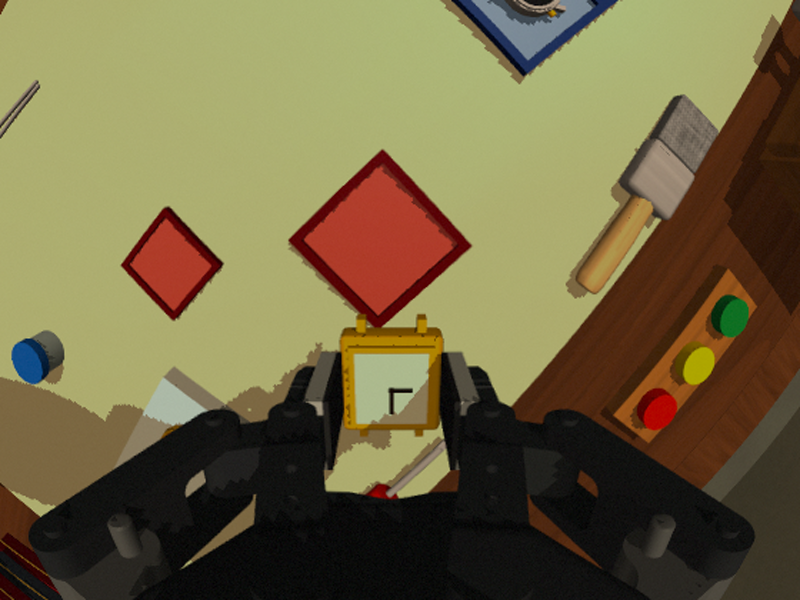

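The larger red tray measures 79x79 at (643.7,10.3), seen at (381,238). The smaller 54 mm look-alike is at (171,264). The gilt watch is held level, dial up. I place it.

>>> step_arm(deltas=[{"gripper":-0.35,"x":-1,"y":0.9,"z":-1,"rx":0,"ry":0,"rz":0},{"gripper":-0.35,"x":-2.05,"y":1.75,"z":-4,"rx":0,"ry":0,"rz":0},{"gripper":-0.35,"x":-2.05,"y":1.75,"z":-8,"rx":0,"ry":0,"rz":0},{"gripper":-0.35,"x":-2.05,"y":1.75,"z":-10.5,"rx":0,"ry":0,"rz":0},{"gripper":-0.35,"x":-2.05,"y":1.75,"z":-12,"rx":0,"ry":0,"rz":0},{"gripper":-0.35,"x":-2.05,"y":1.75,"z":-12.4,"rx":0,"ry":0,"rz":0},{"gripper":-0.35,"x":-2.05,"y":1.75,"z":-12.4,"rx":0,"ry":0,"rz":0},{"gripper":-0.35,"x":-2.05,"y":1.75,"z":-12.4,"rx":0,"ry":0,"rz":0}])

```text
clock: 31.18
tcp_pos: [645.7, 10.0, 48.9]
eef_rot: [1.418, 2.802, 0.001]
wrist_force: [1.0, -0.4, -0.7]
grip_width: 32.3
gripper_force: 30.1
```

>>> step_arm(deltas=[{"gripper":-0.35,"x":-0.15,"y":0,"z":-0.4,"rx":0,"ry":0,"rz":0},{"gripper":-0.35,"x":-0.15,"y":0,"z":-0.7,"rx":0,"ry":0,"rz":0},{"gripper":-0.35,"x":-0.15,"y":0,"z":-0.85,"rx":0,"ry":0,"rz":0},{"gripper":-0.35,"x":-0.15,"y":0,"z":-0.95,"rx":0,"ry":0,"rz":0},{"gripper":-0.35,"x":-0.15,"y":0,"z":-1.0,"rx":0,"ry":0,"rz":0},{"gripper":-0.35,"x":-0.15,"y":0,"z":-1.0,"rx":0,"ry":0,"rz":0},{"gripper":-0.35,"x":-0.15,"y":0,"z":-1.0,"rx":0,"ry":0,"rz":0}])

```text
clock: 31.77
tcp_pos: [643.5, 10.7, 38.3]
eef_rot: [1.417, 2.804, 0.0]
wrist_force: [-1.8, 0.1, 5.9]
grip_width: 32.0
gripper_force: 30.8
```

>>> step_arm(deltas=[{"gripper":-0.35,"x":0,"y":0,"z":-0.05,"rx":0,"ry":0,"rz":0},{"gripper":-0.35,"x":0,"y":0,"z":-0.05,"rx":0,"ry":0,"rz":0}])

```text
clock: 31.93
tcp_pos: [643.6, 10.8, 38.3]
eef_rot: [1.416, 2.804, 0.0]
wrist_force: [-3.6, -0.0, 9.9]
grip_width: 32.1
gripper_force: 31.3
```

>>> step_arm(deltas=[{"gripper":-0.25,"x":0,"y":0,"z":0,"rx":0,"ry":0,"rz":0},{"gripper":-0.17,"x":0,"y":0,"z":0,"rx":0,"ry":0,"rz":0},{"gripper":-0.1,"x":0,"y":0,"z":0,"rx":0,"ry":0,"rz":0},{"gripper":-0.06,"x":0,"y":0,"z":0,"rx":0,"ry":0,"rz":0},{"gripper":-0.04,"x":0,"y":0,"z":0.5,"rx":0,"ry":0,"rz":0},{"gripper":0.1,"x":0,"y":0,"z":3,"rx":0,"ry":0,"rz":0},{"gripper":0.4,"x":0,"y":0,"z":7,"rx":0,"ry":0,"rz":0},{"gripper":0.5,"x":0,"y":0,"z":11,"rx":0,"ry":0,"rz":0},{"gripper":0.5,"x":0,"y":0,"z":15,"rx":0,"ry":0,"rz":0},{"gripper":0.5,"x":0,"y":0,"z":15,"rx":0,"ry":0,"rz":0}])

```text
clock: 32.77
tcp_pos: [647.9, 10.7, 196.0]
eef_rot: [1.411, 2.793, 0.009]
wrist_force: [1.5, -0.2, 1.1]
grip_width: 63.9
gripper_force: 0.0
```

```bash
python3 - <<'E'
from w import *
a=grab('wrist','w21')['color']; b=grab('scene','s2')['color']
A=a[:,:,::-1]; B=b[70:310,140:460,::-1]
cv2.imwrite('pics/fin.png',np.vstack([cv2.resize(A,(400,300)),np.zeros((0,400,3),np.uint8)]) if 0 else np.hstack([cv2.resize(A,(400,300)),cv2.resize(B,(400,300),interpolation=cv2.INTER_CUBIC)]))
E
```

```text
(no output)
```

View pics/fin.png

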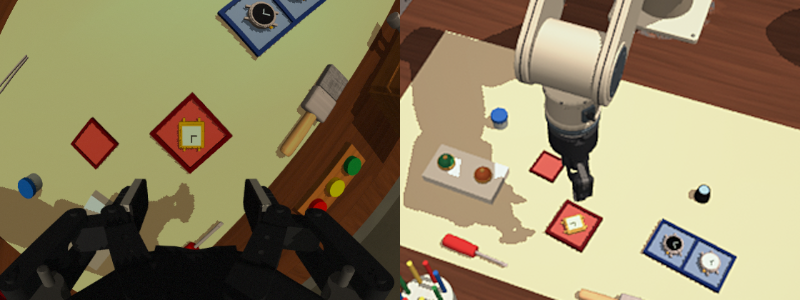

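The final views show the balls cap up in the tray pockets, both round watches dial up in the blue bays, and the gilt watch in the large red tray. The jar and loupe are standing where they were, and the gripper is clear of everything.

```bash
python3 -c "
from bench import manip
print(manip.hand_in())"
```

```text
the job is handed in; nothing more can be done
None
```

I placed all five watches as asked and handed the job in at about 33 s of the 112 s limit; the loupe and jar were left untouched, and the hand-in returned no verdict.

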